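Hang the specimen pail on the rail hook by its bail

ROBOT

A 6-joint arm with a two-finger parallel gripper is mounted at the origin on the work surface. World frame = base frame: x ahead of the robot, y to its left, z up, the work surface at z = 0. Lengths are in m, angles in rad, forces in N, time in s.
With the tool pointing down it reaches from about 0.25 to 0.775 m from the base axis. Payload 4 kg.
Tool frame: the origin (TCP) lies between the finger pads; the fingertips stand 14 mm ahead of it and the grasp point (between the pads) lies 5 mm behind it; z points along the fingers, y is the direction in which the jaws open and shut (so a half turn about z gives the same grasp; the last joint's range is limited). The gripper opens to 85 mm and grips with 20 to 120 N. Pads are 22 mm wide; open, the fingers measure 114 mm over their backs; the gripper's body (76 mm by 85 mm) begins 54 mm behind the grasp point. The pads swing forward as they close: fully open they stand 13 mm farther back than shut.
Start: joints at [1.183, 0.087, 1.371, -0, 1.684, -0.103], TCP at [0.155, 0.528, 0.21] pointing down, gripper open.
Joint ranges: [-3.1, 3.1], [-0.76, 2.03], [0.27, 2.55], [-1.08, 4.22], [0.17, 2.65], [-2.57, 2.57]. Speed limits (rad/s): [2.79, 2.79, 3.14, 3.14, 3.14, 3.14].

INTERFACE

Orientations are given as a unit quaternion [x, y, z, w].
In Python, from station import bot gives the robot as it stands.
- The arm moves only by the tool servo_tool, never from a script. Its argument "rows" is a list of rows, each a list of 7 numbers: the gripper command: -1 is fully open, 1 is shut, values between are in proportion, then the shift along the tool's x, y, z in m, then the turn, a rotation vector about the tool's x, y, z in rad. A call has exactly 5 rows; each row shifts and turns the commanded pose from where the row before left it, along the tool's axes as they then stand; what a row does not reach is not made up. A row lasts 1/8 s, in which the tool goes at most 62.5 mm and 10.7 degrees, less where a joint would pass 70% of its speed; a pose out of reach is approached as far as the arm can. A call is refused whole if a number of a shift passes 0.0625 or a number of a turn 0.188, either way. A call with a gripper value outside its range is refused whole. The fingers move at their own pace and stop on an object; the grip force is fixed at half the most. Time passes only in rows, so rows that do not move let the fingers close, or fill a call up. It gives the time, the measured TCP pose, the force and the opening at its end, in the units of the state.
- bot.sense(): the state, without advancing time (a new reading comes with each control period).
- bot.camera(name): name is "scene" or "side" or "wrist"; returns the picture (480x640x3 uint8, red, green, blue); there is no depth.
- bot.camera_model(name): a dict with "intrinsics" (3x3 intrinsics, pixels), "k1" (the pictures are not rectified: a ray, as slopes to the right and down, at radius r is drawn at 1 + k1 r^2 times it, then the intrinsics apply), "position" and "attitude" of the camera in the world; the wrist camera has in their place "tool_from_camera" (4x4, takes a point from camera to tool coordinates, whose origin is the TCP and whose axes are the flange's). Camera axes: x right, y up, looking along -z (the intrinsics and any distortion apply to the point x, -y, -z); pixel columns grow to the right and rows downward; lengths in m; the calibration is good to about 2 mm. A picture is of the moment at which its call begins: read the wrist's pose just before it. camera_model takes no time and is no camera call.
- bot.job_done(): hands the job in, once; it reports no verdict.
Trained networks look in the newest picture that a camera, given by its name, has taken for a name from the list of things; names that differ only in an ending like _2 or _b are one class to them, and where a whole thing is asked for, a point or a joint stands for the part that bears it (a point fixed in the world has none). Each returns a list of dicts, best first, with "p" (0 to 1); they miss things now and then, are a little off and sometimes report something else, mostly with a low value. They report only what shows in the picture. A call takes as long as a camera call. They do not tell look-alikes from the thing itself.
- bot.masks_of(camera, target): "pixels" (480x640 bool, what is visible of it).
- bot.mark_of(camera, target): "centre" ([x, y, z] in m, in world coordinates, good to about 4 mm: a listed point, or the origin of a listed thing).
The state is a dict: "clock": time; "q": joint angles; "qvel": joint speeds; "joint_efforts": joint torques, N m; "tcp_pos": TCP position; "tcp_rot": TCP orientation; "contact_force": force on the tool from outside, world axes, zero at the start; "ft_torque": the same for the moment, N m; "finger_gap": finger opening in m.
Only numpy, scipy, OpenCV 4.12 (cv2) and the standard library are available. Lean on these libraries where they do the work, as an engineer would, in place of code of your own. Each camera call takes 0.05 s, during which the arm holds its last target.

TASK

Raise the folded-down wire bail of the lidded specimen pail until it stands upright, the pail still standing on the desk, then lift the pail by the bail and hang it by the bail's roller on the hook of the equipment rail, ready for the porter. Leave it hanging level and still, clear of the desk; do not tip the pail on the way, and do not disturb the gauze jar or the steel tray.

Things in the scene. Friction and masses are not known exactly. Their poses are not given: they have to be found in the camera images.
- pail: Round stainless-steel specimen pail, flat press-on lid 120 mm across, 103 mm high, 0.3 to 0.6 kg, loose on the desk. Origin: centre of its underside; z up. A wire bail is hinged in an ear at each side (y = +/-68 mm), 78 mm above the underside; the hinge axis is the pail's y axis. The folded bail lies out beyond the pail's -x side. Light: a push along the bail tips it, a slight pull does not.
- bail (a joint): Angle of the bail in its ears, rad: 0 = folded (on the ear stops, 0.10 rad below level, towards the pail's -x side), 1.67 = upright over the lid, 3.34 = folded on the other side. Light friction: let go, it stays within about 0.3 rad of upright, else it falls back.
- bail_grip (a point): Middle of the bail's straight grey roller: 12 mm thick, 92 mm long along the pail's y axis, 98 mm from the hinge axis. It spins freely on the wire (ignore its own angle about y). Folded: 68 mm above the pail's underside, 97 mm out from its axis, 32 mm gap to the lid. Upright: 176 mm above the underside. The hook needs its middle, so hold it some 28 mm to one side of that.
- hook_seat (a point): Lowest point of the upper side of a J-shaped hook of 8 mm steel bar, about 223 mm above the desk. The hook reaches to this frame's -x, away from the rail; y runs along the rail, z up. Upturned tip: 24 mm from the seat towards -x, rising to 29 mm above it, ball end 12 mm. Hook's underside: 8 mm below the seat. A hung roller lies along y, its centre 5 to 9 mm above the seat.
- rail_hook: The same hook with its clamp on a 25 x 10 mm flat steel rail between two posts; fixed. Origin on the desk right below the rail, axes as the seat's; the seat is at (-91, 0, 223) mm. Towards the rail the bar rises 17 mm to a clamp block 36 mm wide, its front 68 mm behind the seat and its top 33 mm above the seat.
- sanitiser: Bystander, fixed: a clear pump bottle in a wire bracket clamped to the same rail, 190 to 260 mm from the hook, to its left or right. Origin on the desk right below the rail; the bottle's axis is 66 mm from it towards -x, radius 41 mm with its bracket, 125 to 320 mm above the desk.
- gauze_jar: Bystander: a small steel jar with a knobbed lid and no bail, 76 mm across, 82 mm high, loose. Origin: centre of its underside.
- tray: Bystander: a flat open steel instrument tray, 200 x 130 x 22 mm, loose. Origin: centre of its underside.
Things that resemble listed ones, but are neither listed nor needed, are in the scene too. What is shaped like the pail but green or orange is not meant.

How it is judged:
By the outcome, as a careful person would: the job done as asked, in the order asked, and still so for the second after the job is handed in, with the robot touching nothing.
It also fails if it takes over 64 s, if anything falls off the work surface, if the arm or the gripper's body presses on something with over 40 N, if the wrist force passes 120 N, or if a joint passes its speed limit or range.

## Working session

There is one attempt and no reset: what is moved stays moved. The work goes in short steps, Python scripts to look and compute and a tool call to move; the robot and the scene stay as the last step left them, time stands still between calls to the robot, and variables do not carry over. Pictures are saved under pics/ and viewed, and the job is handed in when it is done.

Besides the shell and the picture viewer there is one more tool, called after "Request:" by a JSON object that holds its "name" and its "arguments", one argument or row to a line. servo_tool: Moves the arm, as the interface text tells. Its arguments: {"type":"object","properties":{"rows":{"type":"array","items":{"type":"array","items":{"type":"number"}}}},"required":["rows"]}

```bash
ls; mkdir -p pics; python3 - <<'E'
from station import bot
import cv2
s=bot.sense();print(s)
for c in ["scene","side","wrist"]:
    im=bot.camera(c);cv2.imwrite(f"pics/{c}0.png",im[:,:,::-1]);print(c,bot.camera_model(c))
E
```

```text
pics
{'clock': 0.0, 'q': array([ 1.18290301e+00,  8.79828114e-02,  1.37227382e+00,  1.81225909e-05,
        1.68362342e+00, -1.03088409e-01]), 'qvel': array([-0.00093348,  0.00023557,  0.00065947, -0.00161626, -0.00215716,
        0.00112713]), 'joint_efforts': array([-7.07453310e-04, -3.51864874e+01, -3.13270783e+01, -5.51973358e-05,
        1.07209649e-02,  2.87977855e-05]), 'tcp_pos': array([0.15431427, 0.52732832, 0.20871408]), 'tcp_rot': array([ 1.41920565e-01,  9.89877389e-01, -1.10721728e-03, -2.86690128e-04]), 'contact_force': array([-0.05015877,  0.19729669, -0.57868639]), 'ft_torque': array([ 0.01171555, -0.05496831,  0.01087452]), 'finger_gap': 0.08551389432657121}
scene {'intrinsics': array([[448.90414947,   0.        , 321.98693417],
       [  0.        , 448.90414947, 240.43324186],
       [  0.        ,   0.        ,   1.        ]]), 'k1': -0.09596147229188261, 'position': array([ 1.14379963e+00, -1.13247475e-03,  9.32072932e-01]), 'attitude': array([0.20256904, 0.22837365, 0.70312461, 0.64220483])}
side {'intrinsics': array([[515.04291305,   0.        , 318.93692249],
       [  0.        , 515.04291305, 242.07108504],
       [  0.        ,   0.        ,   1.        ]]), 'k1': 0.00981509880258222, 'position': array([0.26514924, 0.55729551, 0.94283306]), 'attitude': array([-0.09171284,  0.34531241,  0.90775926, -0.21982087])}
wrist {'intrinsics': array([[361.54782278,   0.        , 325.73730752],
       [  0.        , 361.54782278, 235.93165262],
       [  0.        ,   0.        ,   1.        ]]), 'k1': -0.024813514190021695, 'tool_from_camera': array([[-7.70370628e-04,  9.45971004e-01,  3.24250314e-01,
         8.37770268e-02],
       [ 9.99999663e-01,  6.36529734e-04,  5.18832795e-04,
         8.67226475e-04],
       [ 2.84405813e-04,  3.24250605e-01, -9.45971175e-01,
        -1.63625165e-01],
       [ 0.00000000e+00,  0.00000000e+00,  0.00000000e+00,
         1.00000000e+00]])}
```

View pics/scene0.png

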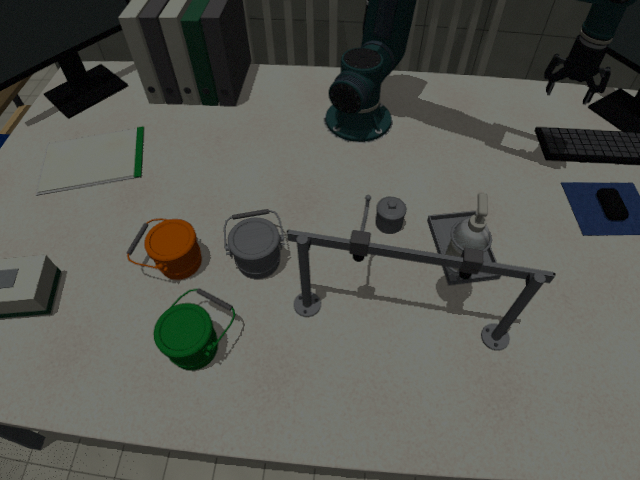

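View pics/side0.png

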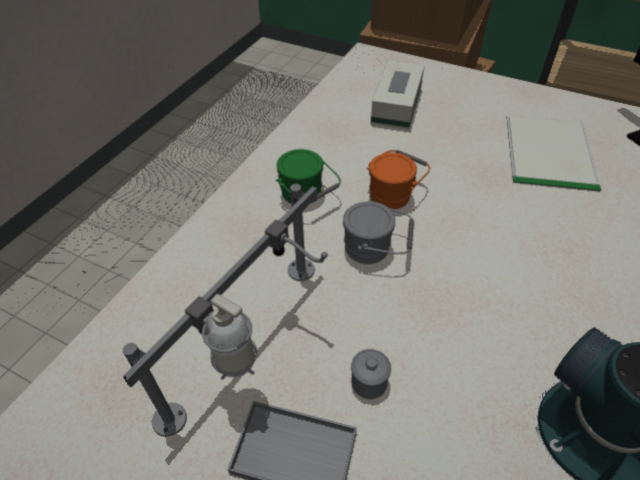

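View pics/wrist0.png

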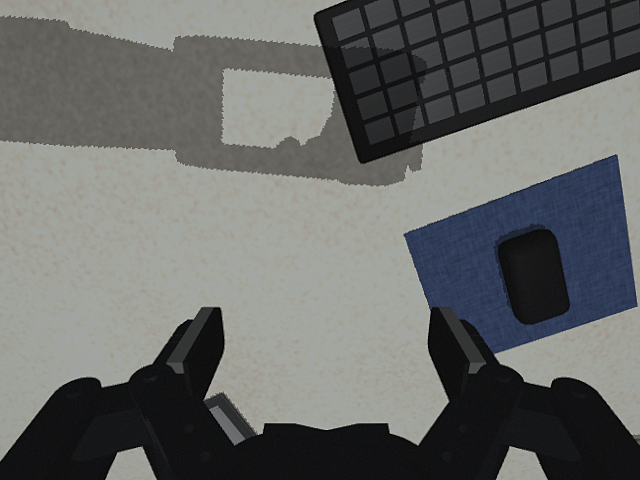

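```bash
python3 - <<'E'
from station import bot
import numpy as np
for c in ["scene","side"]:
  for t in ["pail","bail_grip","hook_seat","rail_hook","sanitiser","gauze_jar","tray"]:
    for m in bot.mark_of(c,t)[:4]: print(c,t,round(m["p"],2),np.round(m["centre"],4))
E
```

```text
scene pail 0.92 [ 0.5597 -0.222   0.0018]
scene pail 0.73 [ 0.797  -0.3279 -0.0034]
scene pail 0.7 [ 0.5733 -0.4173  0.0014]
scene pail 0.52 [ 0.4627 -0.2523  0.0706]
scene bail_grip 0.58 [ 0.5616 -0.5093  0.0677]
scene bail_grip 0.57 [ 0.4632 -0.2494  0.0702]
scene bail_grip 0.49 [ 0.7032 -0.2865  0.0713]
scene gauze_jar 0.62 [0.4113 0.0984 0.0012]
scene tray 0.85 [0.4748 0.2805 0.0023]
side pail 0.85 [ 0.794  -0.3272 -0.0016]
side pail 0.74 [ 0.5741 -0.4161  0.005 ]
side bail_grip 0.62 [ 0.7105 -0.2861  0.0679]
side bail_grip 0.59 [ 0.561  -0.5119  0.0655]
side bail_grip 0.57 [ 0.4614 -0.2519  0.0669]
side hook_seat 0.83 [0.5668 0.0288 0.2226]
side hook_seat 0.42 [ 0.5584 -0.2225 -0.0014]
side sanitiser 0.61 [ 6.804e-01  2.290e-01 -1.000e-04]
side gauze_jar 0.78 [0.4122 0.0971 0.0009]
side tray 0.68 [0.4751 0.2855 0.0027]
side tray 0.18 [0.682  0.2276 0.002 ]
```

The candidates in the scene view are the orange pail at (173,248), the green pail at (187,335) and the grey steel pail at (255,245). Only the grey one is bare stainless steel, so it fits. The gauze jar at (390,213) has no bail. I'll confirm in a crop.

```bash
cat > h.py <<'E'
import numpy as np, cv2
from scipy.spatial.transform import Rotation as R
def pose(bot,c,s=None):
    m=bot.camera_model(c)
    if c=="wrist":
        Rt=R.from_quat(s["tcp_rot"]).as_matrix(); T=m["tool_from_camera"]
        return m, Rt@T[:3,:3], Rt@T[:3,3]+s["tcp_pos"]
    return m, R.from_quat(m["attitude"]).as_matrix(), np.array(m["position"])
def proj(cam,P):
    m,Rc,t=cam; p=(np.atleast_2d(P)-t)@Rc
    x,y=p[:,0]/-p[:,2],-p[:,1]/-p[:,2]; f=1+m["k1"]*(x*x+y*y)
    K=m["intrinsics"]; return np.c_[K[0,0]*x*f+K[0,2],K[1,1]*y*f+K[1,2]]
def ray(cam,uv):
    m,Rc,t=cam; K=m["intrinsics"]
    p=cv2.undistortPoints(np.array([[uv]],float),K,np.array([m["k1"],0,0,0]))[0,0]
    d=Rc@np.array([p[0],-p[1],-1.]); return t,d/np.linalg.norm(d)
def tri(rays):
    A=np.zeros((3,3));b=np.zeros(3)
    for o,d in rays:
        M=np.eye(3)-np.outer(d,d);A+=M;b+=M@o
    P=np.linalg.solve(A,b)
    return P,[np.linalg.norm((np.eye(3)-np.outer(d,d))@(P-o)) for o,d in rays]
E
python3 - <<'E'
import cv2
a=cv2.imread('pics/scene0.png');b=cv2.imread('pics/side0.png')
def cr(im,x0,y0,x1,y1,k,n): cv2.imwrite(f'pics/{n}.png',cv2.resize(im[y0:y1,x0:x1],None,fx=k,fy=k,interpolation=cv2.INTER_CUBIC))
cr(a,210,180,410,290,4,'c_scene')
cr(b,260,170,430,290,4,'c_side')
cr(a,280,180,560,300,2.8,'c_scener')
cr(b,110,170,350,400,2.5,'c_sider')
E
```

```text
(no output)
```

View pics/c_scene.png

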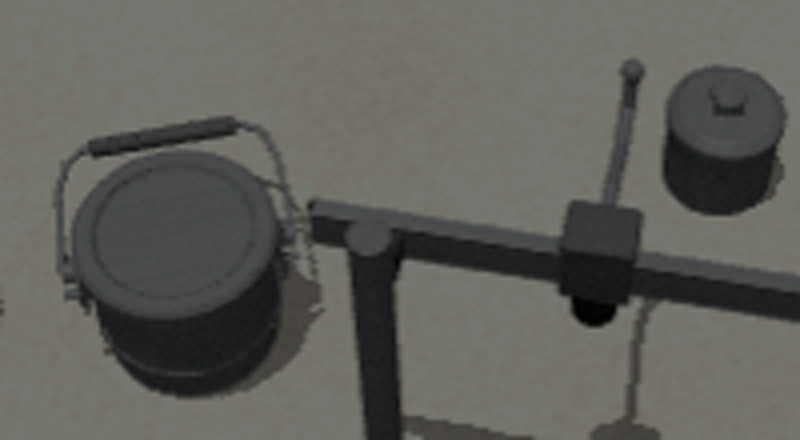

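View pics/c_side.png

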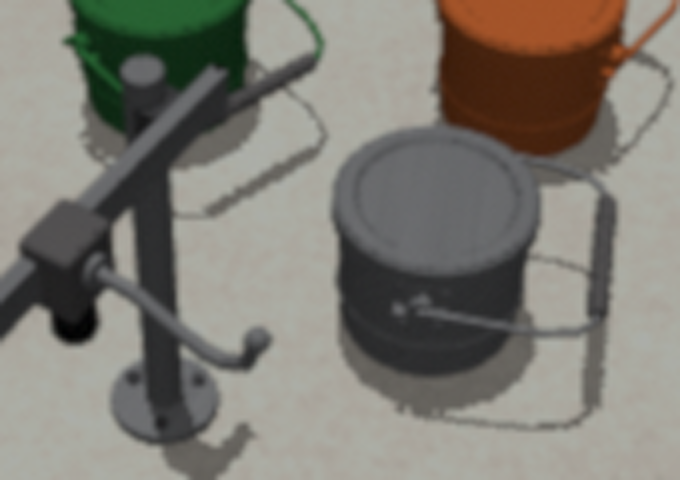

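View pics/c_sider.png

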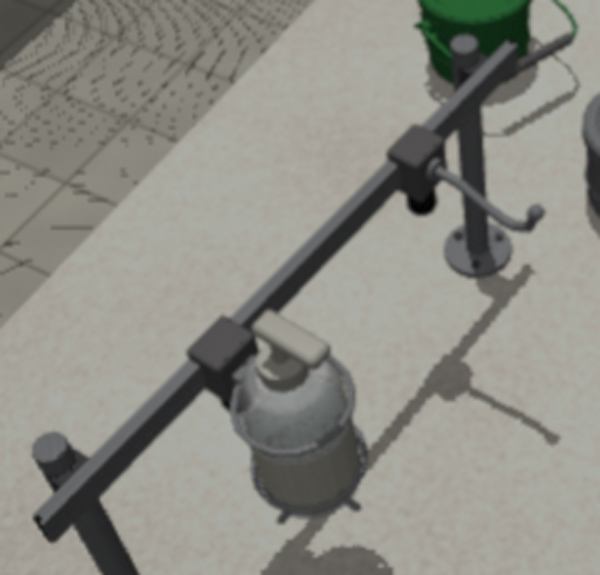

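The crop confirms it: the grey pail has its bail folded towards the robot, with roller ends at scene (233,217) and (269,211). The hook ball is at scene (368,198) and side (324,254).

```bash
cat > t.py <<'E'
from station import bot
from h import *
S=pose(bot,"scene");D=pose(bot,"side")
def f(n,a,b):
    P,e=tri([ray(S,a),ray(D,b)]);print(n,P.round(4),np.round(e,4));return P
a=f("roll-",(233,216.75),(411.25,220));b=f("roll+",(269,211.25),(409.25,248));print((a+b)/2, np.degrees(np.arctan2(*(b-a)[[0,1]])),np.linalg.norm(b-a))
ball=f("ball",(368,198),(324.5,254.5))
p1=f("post1",(302.25,238.75),(295.75,187.5));p2=f("post2",(537,279),(130.8,348.8))
cl=f("clamp",(360.5,238.75),(277,228.75))
print("rail yaw (y dir rel +y)",np.degrees(np.arctan2(*(p2-p1)[[0,1]])),"hook dir", np.degrees(np.arctan2(*(cl-ball)[[1,0]])))
for n,c,im in (("scene",S,"pics/scene0.png"),("side",D,"pics/side0.png")):
    print(n, proj(c,[[.567,.029,.2226]]))
print(bot.camera_model("scene")["position"])
E
python3 t.py; python3 - <<'E'
import cv2,numpy as np
a=cv2.imread('pics/scene0.png')
cv2.imwrite('pics/c_p2.png',cv2.resize(a[230:360,420:560],None,fx=4,fy=4))
E
```

```text
roll- [ 0.4769 -0.2922  0.0678] [0.0002 0.0002]
roll+ [ 0.4502 -0.207   0.0668] [0.0014 0.0014]
[ 0.46352792 -0.24959592  0.06726553] -17.40430994309991 0.08926957155235643
ball [0.5414 0.0297 0.2442] [0.0007 0.0007]
post1 [ 0.6649 -0.0884  0.2593] [0.0002 0.0002]
post2 [0.7135 0.3372 0.255 ] [0.0003 0.0003]
clamp [0.647 0.018 0.249] [0.0016 0.0016]
rail yaw (y dir rel +y) 6.505673589652728 hook dir -6.275146047416649
scene [[366.22948006 214.30608764]]
side [[311.98434243 257.35969175]]
[ 1.14379963e+00 -1.13247475e-03  9.32072932e-01]
```

View pics/c_p2.png

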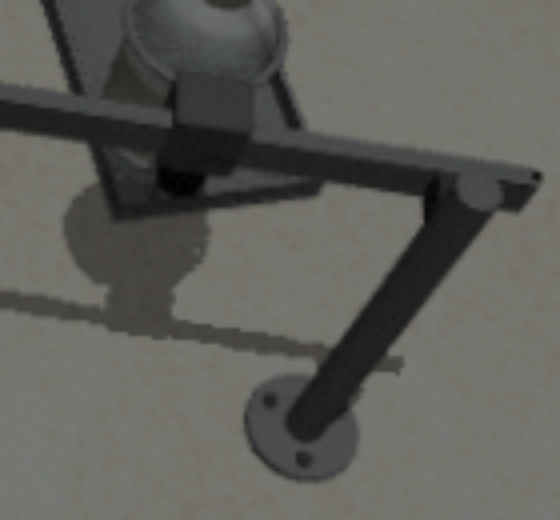

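Request:
{"name": "servo_tool", "arguments": {
  "rows": [
    [-1,0,0,0,0,0,0.18],
    [-1,0,0,0,0,0,0.18],
    [-1,0,0,0,0,0,0.18],
    [-1,0,0,0,0,0,0.18],
    [-1,0,0,0,0,0,0.18]
  ]
}}

```text
clock: 1.48
tcp_pos: [0.1546, 0.5279, 0.21]
tcp_rot: [0.561, 0.828, 0.0, -0.0]
contact_force: [-0.1, 0.1, 0.0]
finger_gap: 0.0855
```

Request:
{"name": "servo_tool", "arguments": {
  "rows": [
    [-1,0,0,0,0,0,0.09],
    [-1,-0.05,0.01,0,0,0,0],
    [-1,-0.058,0.01,0,0,0,0],
    [-1,-0.058,0.01,0,0,0,0],
    [-1,-0.058,0.01,0,0,0,0]
  ]
}}

```text
clock: 2.1
tcp_pos: [0.2587, 0.3237, 0.2101]
tcp_rot: [0.595, 0.804, 0.0, 0.0]
contact_force: [1.0, 0.4, -1.1]
finger_gap: 0.0856
```

Request:
{"name": "servo_tool", "arguments": {
  "rows": [
    [-1,-0.058,0.01,0,0,0,0],
    [-1,-0.058,0.01,0,0,0,0],
    [-1,-0.058,0.007,0,0,0,0],
    [-1,-0.058,0,0,0,0,0],
    [-1,-0.058,0,0,0,0,0]
  ]
}}

```text
clock: 2.72
tcp_pos: [0.3689, 0.054, 0.2103]
tcp_rot: [0.595, 0.804, 0.001, 0.001]
contact_force: [1.7, 0.6, 0.2]
finger_gap: 0.0854
```

Request:
{"name": "servo_tool", "arguments": {
  "rows": [
    [-1,-0.058,0,0,0,0,0],
    [-1,-0.058,0,0,0,0,0],
    [-1,-0.058,0,0,0,0,0],
    [-1,-0.03,0,0,0,0,0],
    [-1,0,0,0,0,0,0]
  ]
}}

```text
clock: 3.35
tcp_pos: [0.4281, -0.1411, 0.2095]
tcp_rot: [0.597, 0.803, -0.0, -0.0]
contact_force: [-0.3, 0.4, -0.4]
finger_gap: 0.085
```

```bash
cat > w.py <<'E'
import sys,pickle
from station import bot
from h import *
n=sys.argv[1]
s=bot.sense();im=bot.camera("wrist");cv2.imwrite(f"pics/{n}.png",im[:,:,::-1])
pickle.dump(s,open(f"pics/{n}.pkl","wb"))
print(s["tcp_pos"],s["tcp_rot"],s["clock"],s["contact_force"])
for t in sys.argv[2:]:
    for m in bot.mark_of("wrist",t)[:3]: print(t,round(m["p"],2),np.round(m["centre"],4),proj(pose(bot,"wrist",s),m["centre"]).round())
E
python3 w.py w1 pail bail_grip
```

```text
[ 0.42812494 -0.1410755   0.20946962] [ 5.96559846e-01  8.02568442e-01 -8.64457135e-05 -4.88670682e-04] 3.35 [-0.29006829  0.40721886 -0.37375948]
pail 0.8 [ 0.5587 -0.2227  0.0036] [[414. 297.]]
pail 0.66 [ 0.5802 -0.4189 -0.0036] [[374. 422.]]
pail 0.2 [ 0.4687 -0.2482  0.0655] [[334. 326.]]
bail_grip 0.97 [ 0.4708 -0.2518  0.0678] [[335. 330.]]
```

View pics/w1.png

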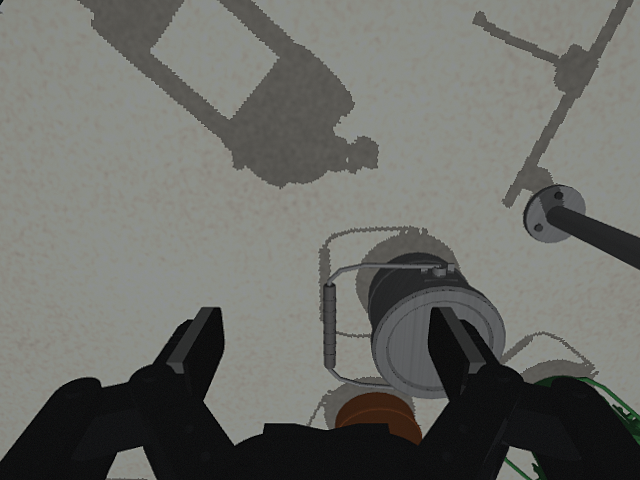

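The wrist view shows the grey roller from (329,284) to (330,367), almost parallel to the tool's x axis. The lid is to its right.

```bash
python3 - <<'E'
from station import bot
from h import *
import pickle
s=pickle.load(open("pics/w1.pkl","rb"));W=pose(bot,"wrist",s);S=pose(bot,"scene");D=pose(bot,"side")
pts={"+":((329,285),(269,211.25),(409.25,248)),"-":((330,367),(233,216.75),(411.25,220))}
r={}
for k,(w,a,b) in pts.items():
    P,e=tri([ray(W,w),ray(S,a),ray(D,b)]);print(k,P.round(4),np.round(e,4));r[k]=P
    o,d=ray(W,w);print("  at z=.0675",(o+d*(.0675-o[2])/d[2]).round(4))
d=r["+"]-r["-"];print((r["+"]+r["-"])/2,np.degrees(np.arctan2(-d[0],d[1])))
print("tool yaw",np.degrees(np.arctan2(*R.from_quat(s["tcp_rot"]).as_matrix()[[1,0],1])))
E
```

```text
+ [ 0.4506 -0.2067  0.0671] [0.0006 0.0011 0.0016]
  at z=.0675 [ 0.451  -0.2062  0.0675]
- [ 0.4776 -0.2922  0.069 ] [0.0016 0.0006 0.0012]
  at z=.0675 [ 0.479  -0.2951  0.0675]
[ 0.46409437 -0.24946363  0.06804828] 17.557074069540725
tool yaw 16.752183546732983
```

Request:
{"name": "servo_tool", "arguments": {
  "rows": [
    [0.1,-0.05,0.002,0,0,0,-0.01],
    [0.1,-0.05,0.002,0,0,0,0],
    [0.1,-0.043,0,0,0,0,0],
    [0.1,0,0,0.05,0,0,0],
    [0.1,0,0,0.03,0,0,0]
  ]
}}

```text
clock: 4.12
tcp_pos: [0.4742, -0.2731, 0.1279]
tcp_rot: [0.591, 0.807, 0.0, -0.001]
contact_force: [-1.2, 0.5, -0.4]
finger_gap: 0.0381
```

```bash
python3 w.py w2 bail_grip
```

```text
[ 0.4741548  -0.27311644  0.12785507] [ 5.90531308e-01  8.07013826e-01  2.40336838e-04 -1.18393542e-03] 4.125 [-1.22883885  0.49389918 -0.447578  ]
bail_grip 0.85 [ 0.7065 -0.2859  0.0687] [[617. 351.]]
```

View pics/w2.png

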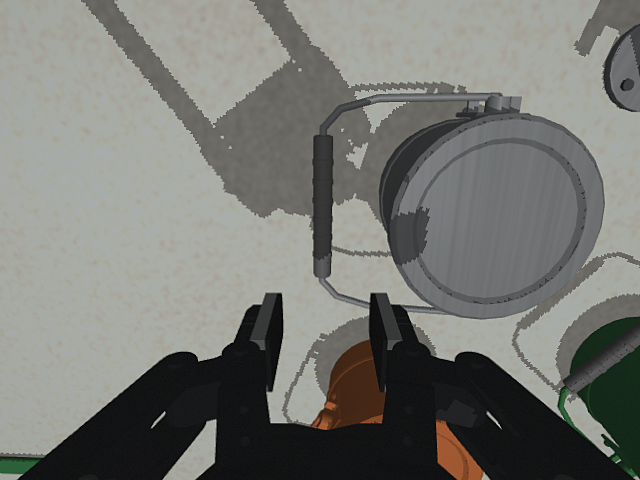

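The roller runs from (323,137) to (321,275). The fingers straddle its line, with centre at about column 325.

```bash
python3 - <<'E'
from station import bot
from h import *
import pickle
s=pickle.load(open("pics/w2.pkl","rb"));W=pose(bot,"wrist",s);Rt=R.from_quat(s["tcp_rot"]).as_matrix()
for w in ((323,136),(321.5,276)):
    o,d=ray(W,w);P=o+d*(.068-o[2])/d[2];print(P.round(4),(Rt.T@(P-s["tcp_pos"])).round(4))
E
```

```text
[ 0.4513 -0.2058  0.068 ] [ 0.0709 -0.0014  0.06  ]
[ 0.4779 -0.2938  0.068 ] [-0.021  -0.0027  0.0598]
```

Request:
{"name": "servo_tool", "arguments": {
  "rows": [
    [0.1,0,-0.002,0.03,0,0,0],
    [0.1,0,0,0.03,0,0,0],
    [0.1,0,0,0.006,0,0,0],
    [0.1,0,0,0,0,0,0],
    [0.1,0,0,0,0,0,0]
  ]
}}

```text
clock: 4.85
tcp_pos: [0.4739, -0.2758, 0.0662]
tcp_rot: [0.591, 0.807, 0.0, 0.002]
contact_force: [-0.0, -0.5, -0.2]
finger_gap: 0.0383
```

```bash
python3 w.py w3 ; python3 - <<'E'
from station import bot
import cv2
im=bot.camera("side");cv2.imwrite("pics/s3.png",cv2.resize(im[130:310,300:500,::-1],None,fx=3.3,fy=3.3))
E
```

```text
[ 0.47385403 -0.27584809  0.0661626 ] [5.90895024e-01 8.06746213e-01 7.35458954e-05 1.90082463e-03] 4.85 [-0.00710009 -0.54058681 -0.21324299]
```

View pics/w3.png

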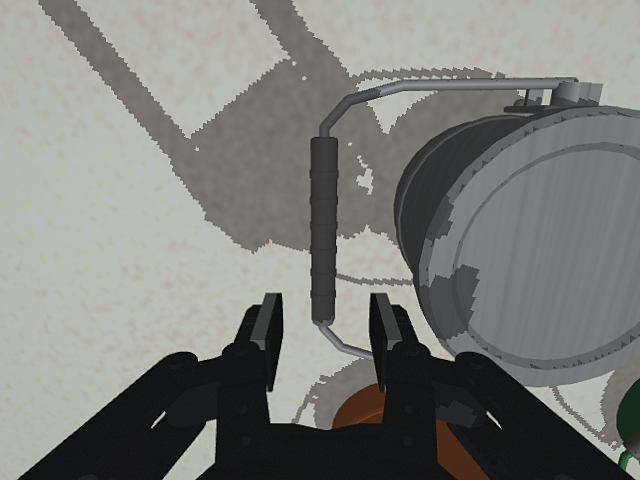

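View pics/s3.png

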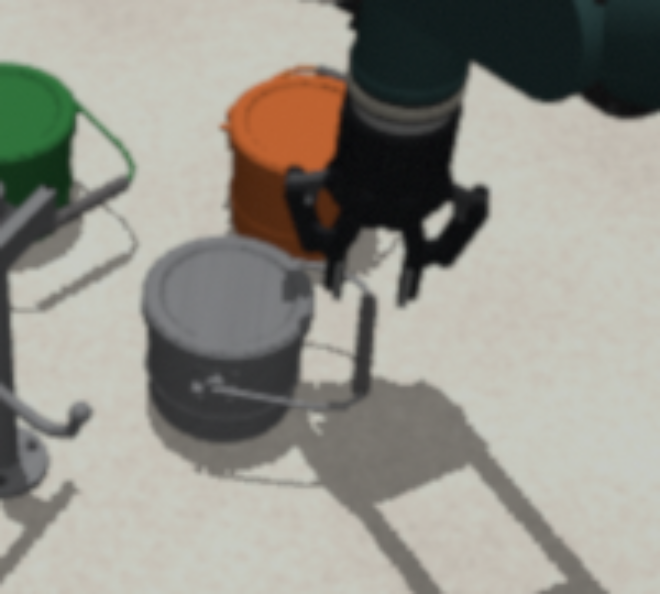

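```bash
python3 - <<'E'
from station import bot
from h import *
import pickle
s=pickle.load(open("pics/w3.pkl","rb"));W=pose(bot,"wrist",s);Rt=R.from_quat(s["tcp_rot"]).as_matrix()
for z in (.06,.068,.076):
  for w in ((324,138),(323,322)):
    o,d=ray(W,w);P=o+d*(z-o[2])/d[2];print(z,P.round(4),(Rt.T@(P-s["tcp_pos"])).round(4))
for q in ((0.011,.019,.014),(-.011,.019,.014),(0.011,.019,-.010),(-.011,.019,-.01),(0,0,-.005)): print(q,proj(W,Rt@np.array(q)+s["tcp_pos"]).round())
E
```

```text
0.06 [ 0.4513 -0.2061  0.06  ] [ 0.0733 -0.0005  0.0059]
0.06 [ 0.4796 -0.2983  0.06  ] [-0.0231 -0.0013  0.0062]
0.068 [ 0.4511 -0.2056  0.068 ] [ 0.0738 -0.0005 -0.0021]
0.068 [ 0.4782 -0.2934  0.068 ] [-0.0181 -0.0012 -0.0018]
0.076 [ 0.451  -0.2051  0.076 ] [ 0.0743 -0.0004 -0.0101]
0.076 [ 0.4767 -0.2885  0.076 ] [-0.013  -0.0011 -0.0098]
(0.011, 0.019, 0.014) [[361. 258.]]
(-0.011, 0.019, 0.014) [[360. 295.]]
(0.011, 0.019, -0.01) [[366. 278.]]
(-0.011, 0.019, -0.01) [[364. 319.]]
(0, 0, -0.005) [[325. 294.]]
```

```bash
python3 - <<'E'
from station import bot
from h import *
import pickle
s=pickle.load(open("pics/w3.pkl","rb"));W=pose(bot,"wrist",s);D=pose(bot,"side");Rt=R.from_quat(s["tcp_rot"]).as_matrix()
for z in (-.03,-.02,-.01,0,.008,.014):
  print(z,[ (proj(D,Rt@np.array((x,y,z))+s["tcp_pos"])[0]-[300,130])*3.3//1 for x,y in ((.011,.019),(-.011,.019),(.011,-.019),(-.011,-.019))])
for q in ((0.011,.019,-.025),(-.011,.019,-.025),(0.011,.019,-.05)): print(q,proj(W,Rt@np.array(q)+s["tcp_pos"]).round())
print(s["finger_gap"])
E
python3 - <<'E'
import cv2
a=cv2.imread('pics/s3.png');cv2.imwrite('pics/s3c.png',cv2.resize(a[140:440,250:500],None,fx=2.4,fy=2.0,interpolation=cv2.INTER_CUBIC))
a=cv2.imread('pics/w3.png');cv2.imwrite('pics/w3c.png',cv2.resize(a[240:440,180:460],None,fx=2.8,fy=2.8,interpolation=cv2.INTER_CUBIC))
E
```

```text
-0.03 [array([339., 293.]), array([341., 271.]), array([394., 299.]), array([395., 277.])]
-0.02 [array([337., 303.]), array([339., 281.]), array([392., 309.]), array([393., 287.])]
-0.01 [array([336., 313.]), array([338., 290.]), array([390., 319.]), array([392., 297.])]
0 [array([334., 322.]), array([336., 300.]), array([388., 329.]), array([390., 306.])]
0.008 [array([333., 330.]), array([335., 308.]), array([387., 336.]), array([388., 314.])]
0.014 [array([332., 336.]), array([334., 314.]), array([386., 342.]), array([387., 320.])]
(0.011, 0.019, -0.025) [[369. 293.]]
(-0.011, 0.019, -0.025) [[368. 337.]]
(0.011, 0.019, -0.05) [[377. 325.]]
0.0383463697693807
```

View pics/w3c.png

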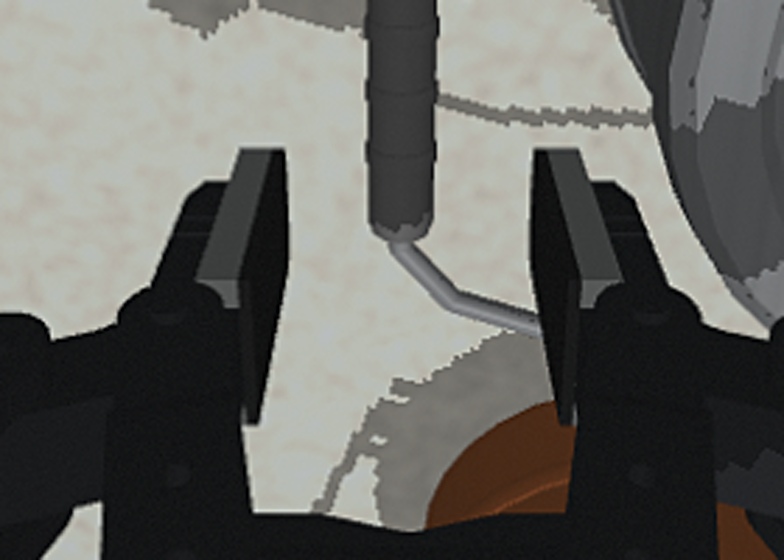

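View pics/s3c.png

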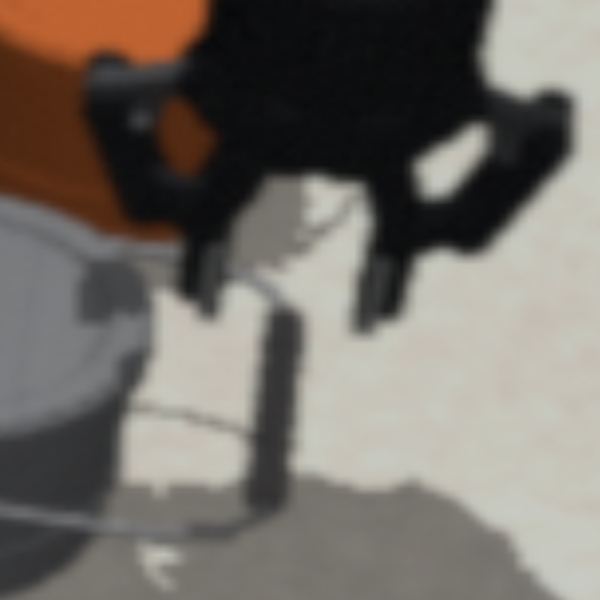

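Something doesn't match the text. In both the wrist view (tips at rows 293 and 336) and the side view, the fingertips stand about 25 mm behind the reported TCP, not ahead of it. The pads are therefore still above the roller. I'll lower and look again.

Request:
{"name": "servo_tool", "arguments": {
  "rows": [
    [0.1,0,0,0.015,0,0,0],
    [0.1,0,0,0.012,0,0,0],
    [0.1,0,0,0.003,0,0,0],
    [0.1,0,0,0,0,0,0],
    [0.1,0,0,0,0,0,0]
  ]
}}

```text
clock: 5.58
tcp_pos: [0.4733, -0.2759, 0.0371]
tcp_rot: [0.591, 0.807, 0.0, 0.001]
contact_force: [-6.8, 2.3, 16.5]
finger_gap: 0.0384
```

```bash
python3 w.py w4 ; python3 - <<'E'
from station import bot
import cv2
im=bot.camera("side");cv2.imwrite("pics/s4.png",cv2.resize(im[170:270,350:470,::-1],None,fx=6,fy=6,interpolation=cv2.INTER_CUBIC))
E
```

```text
[ 0.47327263 -0.2759239   0.03712203] [5.90989297e-01 8.06678134e-01 1.33586098e-04 1.42167511e-03] 5.575 [-6.83989881  2.31240562 16.52698299]
```

View pics/w4.png

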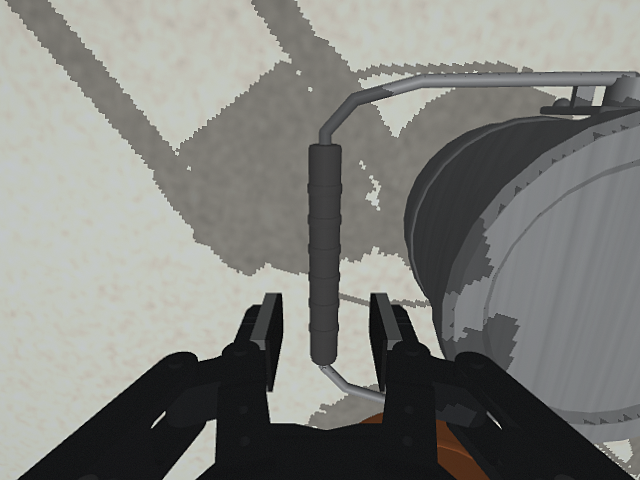

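View pics/s4.png

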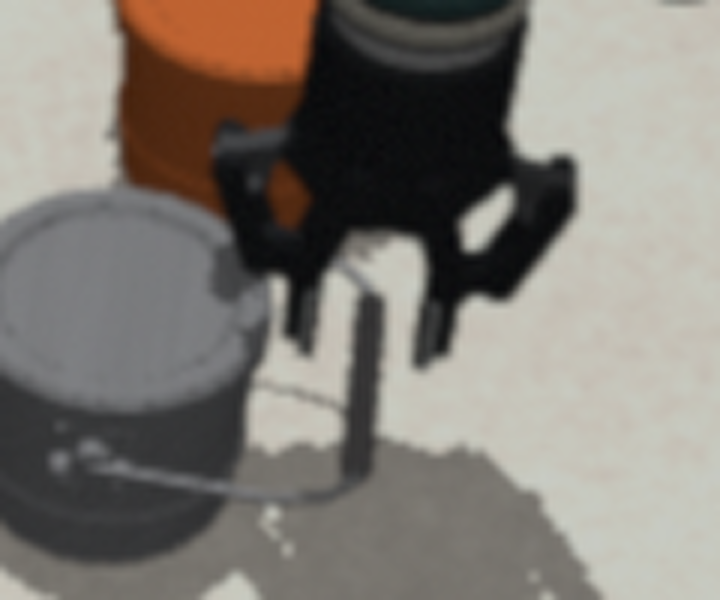

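There is a 16 N contact. The outer linkage of the inner finger at side crop (235,270) touches the lid rim. I'll back off, tilt the hand outward so its linkage clears the lid (the roller spins, so tilt about its axis is harmless), and use a narrower opening.

Request:
{"name": "servo_tool", "arguments": {
  "rows": [
    [0.1,0,0,-0.015,0,0,0],
    [0.1,0,0,-0.015,0,0,0],
    [0.1,0,0,-0.015,0,0,0],
    [0.3,0,0,0,0,0,0],
    [0.3,0,0,0,0,0,0]
  ]
}}

```text
clock: 6.3
tcp_pos: [0.4724, -0.2751, 0.0785]
tcp_rot: [0.591, 0.807, 0.0, -0.0]
contact_force: [-0.1, 0.4, -0.5]
finger_gap: 0.0299
```

```bash
python3 w.py w5 pail bail_grip; python3 - <<'E'
from station import bot
import cv2
im=bot.camera("side");cv2.imwrite("pics/s5.png",cv2.resize(im[170:290,330:470,::-1],None,fx=5,fy=5,interpolation=cv2.INTER_CUBIC))
for m in bot.mark_of("side","bail_grip")[:3]+bot.mark_of("side","pail")[:3]:print(m)
E
```

```text
[ 0.47238433 -0.27512641  0.07847718] [ 5.91078623e-01  8.06613870e-01  3.40324072e-05 -3.53994862e-04] 6.3 [-0.09509901  0.40103239 -0.4826543 ]
pail 0.89 [ 0.557  -0.2216  0.0038] [[468. 204.]]
bail_grip 0.97 [ 0.4702 -0.2489  0.07  ] [[337. 235.]]
{'centre': [0.464, -0.2503, 0.0679], 'p': 0.62}
{'centre': [0.7077, -0.2827, 0.0645], 'p': 0.62}
{'centre': [0.562, -0.5149, 0.0678], 'p': 0.54}
{'centre': [0.7968, -0.3259, -0.0003], 'p': 0.91}
{'centre': [0.5516, -0.2222, -0.002], 'p': 0.77}
{'centre': [0.5772, -0.4163, 0.002], 'p': 0.66}
```

View pics/s5.png

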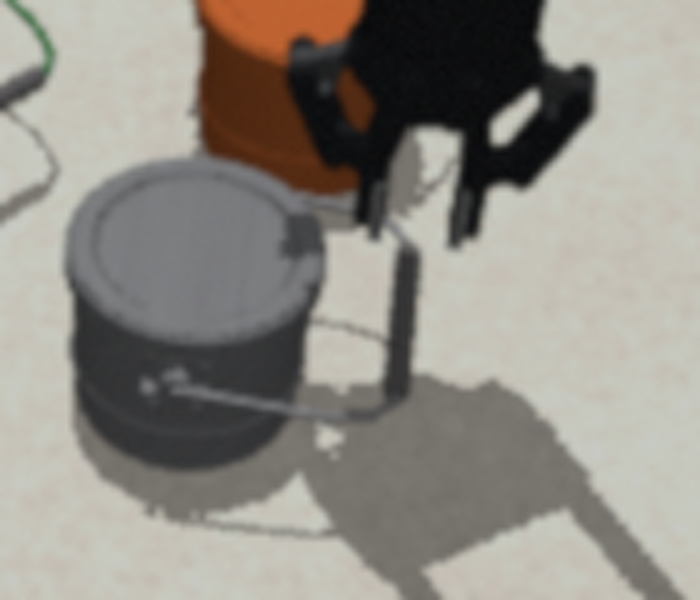

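View pics/w5.png

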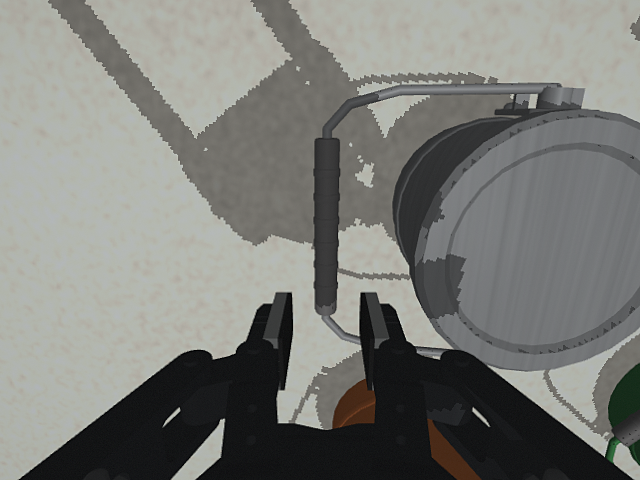

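Request:
{"name": "servo_tool", "arguments": {
  "rows": [
    [0.3,-0.002,-0.006,0,-0.125,0,0],
    [0.3,0,0,0,-0.125,0,0],
    [0.3,0,0,0,-0.125,0,0],
    [0.3,0,0,0,-0.125,0,0],
    [0.3,0,0,0,0,0,0]
  ]
}}

```text
clock: 7.22
tcp_pos: [0.4653, -0.279, 0.0772]
tcp_rot: [0.575, 0.78, 0.2, 0.145]
contact_force: [-0.2, 0.1, -0.4]
finger_gap: 0.0295
```

```bash
python3 w.py w6; python3 - <<'E'
from station import bot
import cv2
im=bot.camera("side");cv2.imwrite("pics/s6.png",cv2.resize(im[170:290,330:470,::-1],None,fx=5,fy=5,interpolation=cv2.INTER_CUBIC))
E
```

```text
[ 0.4652842  -0.27903335  0.07718423] [0.57459864 0.78045269 0.19950673 0.1446619 ] 7.225 [-0.23752815  0.11920263 -0.43994229]
```

View pics/s6.png

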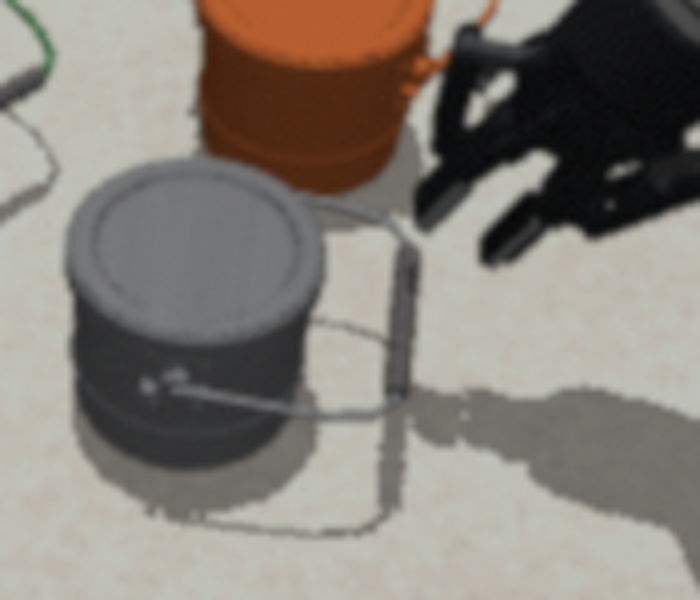

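View pics/w6.png

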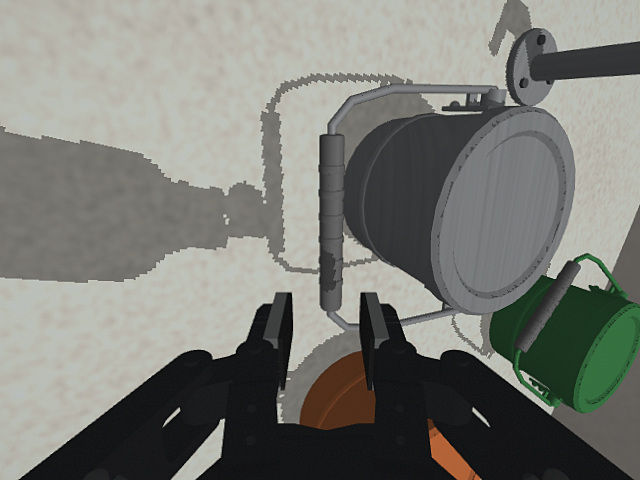

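```bash
python3 - <<'E'
from station import bot
from h import *
import pickle
s=pickle.load(open("pics/w6.pkl","rb"));W=pose(bot,"wrist",s);Rt=R.from_quat(s["tcp_rot"]).as_matrix()
print(Rt.T@(np.array([.4645,-.25,.068])-s["tcp_pos"]))
for w in ((332,135),(330,310)):
    o,d=ray(W,w);P=o+d*(.068-o[2])/d[2];print(P.round(4),(Rt.T@(P-s["tcp_pos"])).round(4))
E
```

```text
[0.02791739 0.00250563 0.0119265 ]
[ 0.4514 -0.2056  0.068 ] [0.0742 0.003  0.0124]
[ 0.4782 -0.2948  0.068 ] [-0.019   0.0024  0.0117]
```

Consistent: the roller is at tool y = +2.6 mm and z = +12 mm. The pads sit at about tool z = -38 mm, so I'll shift y by +0.0025 and advance 0.05.

Request:
{"name": "servo_tool", "arguments": {
  "rows": [
    [0.3,0,0.0025,0.015,0,0,0],
    [0.3,0,0,0.015,0,0,0],
    [0.3,0,0,0.012,0,0,0],
    [0.3,0,0,0.008,0,0,0],
    [0.3,0,0,0,0,0,0]
  ]
}}

```text
clock: 7.95
tcp_pos: [0.4923, -0.2703, 0.0351]
tcp_rot: [0.573, 0.782, 0.2, 0.145]
contact_force: [0.2, 0.6, 0.1]
finger_gap: 0.03
```

```bash
python3 w.py w7; python3 - <<'E'
from station import bot
import cv2
im=bot.camera("side");cv2.imwrite("pics/s7.png",cv2.resize(im[170:290,330:470,::-1],None,fx=5,fy=5,interpolation=cv2.INTER_CUBIC))
E
```

```text
[ 0.49232817 -0.27033885  0.03510452] [0.5726404  0.78170398 0.19985092 0.14519457] 7.95 [0.23838648 0.64745474 0.07403101]
```

View pics/s7.png

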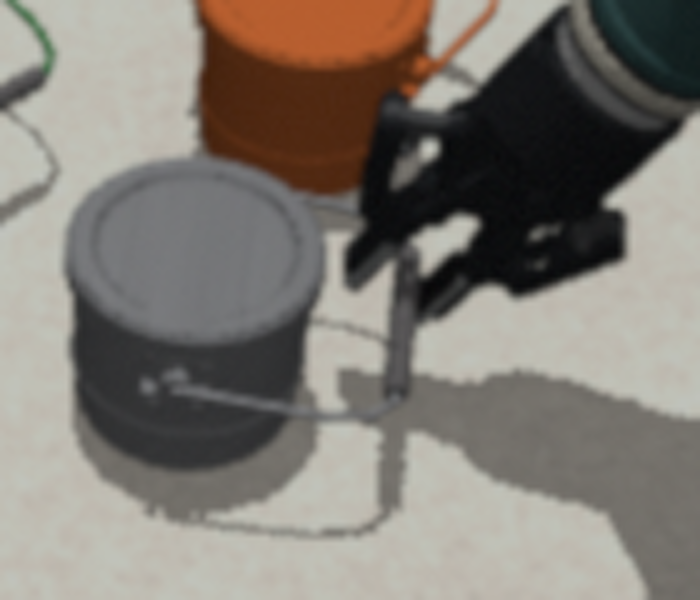

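View pics/w7.png

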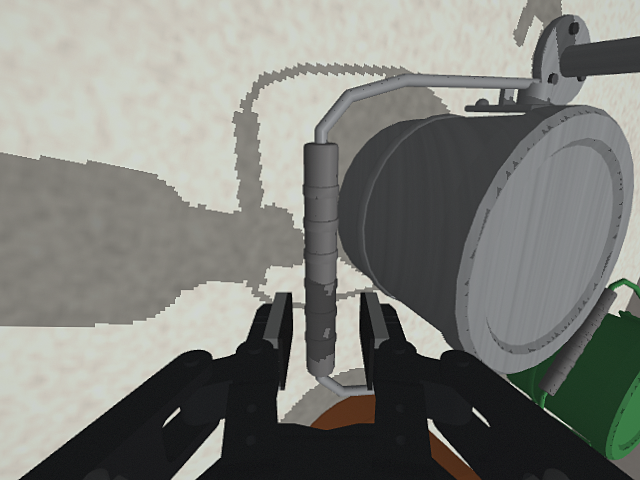

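Request:
{"name": "servo_tool", "arguments": {
  "rows": [
    [0.3,0,-0.0015,0,0,0,0],
    [0.5,0,0,0,0,0,0],
    [0.7,0,0,0,0,0,0],
    [1,0,0,0,0,0,0],
    [1,0,0,0,0,0,0]
  ]
}}

```text
clock: 8.68
tcp_pos: [0.4909, -0.2719, 0.0354]
tcp_rot: [0.573, 0.782, 0.199, 0.146]
contact_force: [-1.7, -1.3, -0.0]
finger_gap: 0.0103
```

```bash
python3 w.py w8; python3 - <<'E'
from station import bot
import cv2
im=bot.camera("side");cv2.imwrite("pics/s8.png",cv2.resize(im[170:290,330:470,::-1],None,fx=5,fy=5,interpolation=cv2.INTER_CUBIC))
E
```

```text
[ 0.49089603 -0.27185601  0.03536354] [0.57283704 0.78151774 0.19924729 0.14624727] 8.675 [-1.66096500e+00 -1.27861161e+00 -5.79904112e-04]
```

View pics/s8.png

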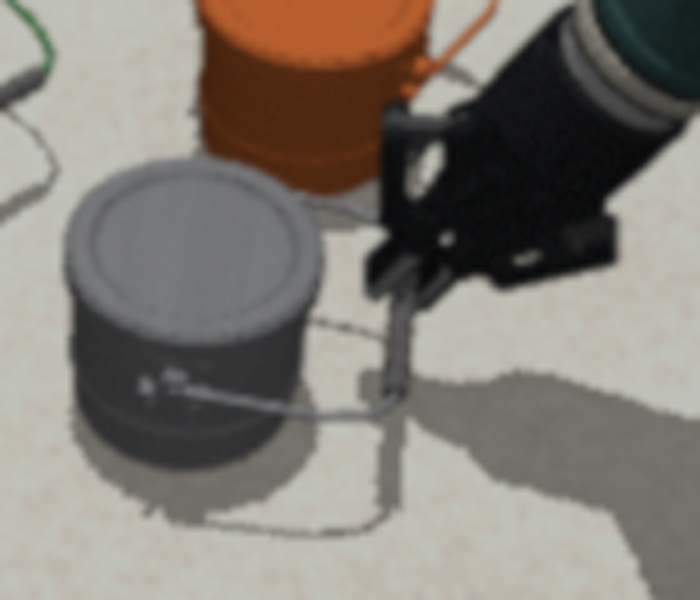

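View pics/w8.png

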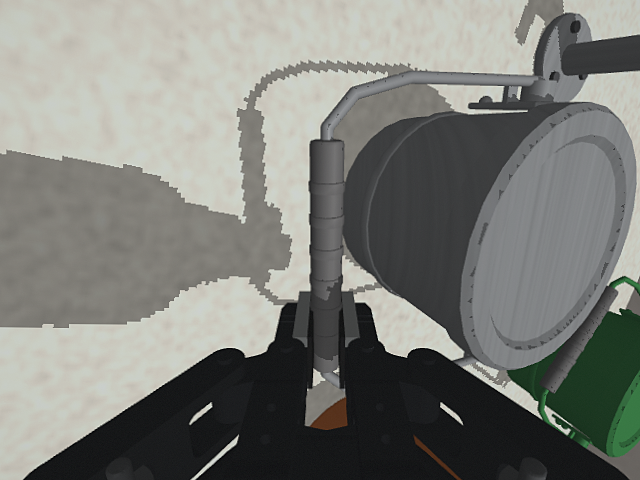

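Gripped with the gap at 10 mm, and the pail is unmoved. Next I'll plan the arc about the hinge.

```bash
cat > arc.py <<'E'
from h import *
import pickle
s=pickle.load(open("pics/w8.pkl","rb"));R0=R.from_quat(s["tcp_rot"]);Rt=R0.as_matrix()
print("roller mid in tool",Rt.T@(np.array([.4645,-.25,.068])-s["tcp_pos"]))
yaw=np.radians(17.4);u=np.array([np.cos(yaw),np.sin(yaw),0])
g=np.array([0,0,-0.038])
p0=s["tcp_pos"].copy();p=p0.copy();Rc=R0
roll0=p0+Rt@g
N=20
for i in range(1,N+1):
    phi=-0.1+1.62*i/N        # to 1.52
    roll=roll0+u*(0.0975-0.098*np.cos(phi))+np.array([0,0,0.098*np.sin(phi)+0.0098])
    da=0.05 if i>10 else 0
    # row: shift along tool axes as they stood, then turn
    Rn=Rc*R.from_rotvec([da,0,0])
    tgt=roll-Rn.as_matrix()@g
    d=np.round(Rc.as_matrix().T@(tgt-p),4)
    p=p+Rc.as_matrix()@d;Rc=Rn
    print(i,round(phi,2),list(d.round(4)),da,p.round(4),end="\n" if i%5 else "\n\n")
E
python3 arc.py
```

```text
roller mid in tool [ 0.02877607 -0.00068655 -0.03756381]
1 -0.02 [np.float64(-0.0), np.float64(0.0034), np.float64(-0.0072)] 0 [ 0.4905 -0.272   0.0433]
2 0.06 [np.float64(-0.0), np.float64(0.0039), np.float64(-0.0069)] 0 [ 0.4906 -0.272   0.0512]
3 0.14 [np.float64(-0.0), np.float64(0.0045), np.float64(-0.0065)] 0 [ 0.4914 -0.2717  0.0591]
4 0.22 [np.float64(-0.0), np.float64(0.005), np.float64(-0.0062)] 0 [ 0.4927 -0.2713  0.0669]
5 0.31 [np.float64(-0.0), np.float64(0.0055), np.float64(-0.0057)] 0 [ 0.4947 -0.2706  0.0746]

6 0.39 [np.float64(-0.0), np.float64(0.006), np.float64(-0.0053)] 0 [ 0.4973 -0.2698  0.0821]
7 0.47 [np.float64(-0.0), np.float64(0.0063), np.float64(-0.0047)] 0 [ 0.5004 -0.2688  0.0892]
8 0.55 [np.float64(-0.0), np.float64(0.0067), np.float64(-0.0043)] 0 [ 0.5041 -0.2677  0.0962]
9 0.63 [np.float64(-0.0001), np.float64(0.007), np.float64(-0.0037)] 0 [ 0.5083 -0.2665  0.1028]
10 0.71 [np.float64(0.0), np.float64(0.0073), np.float64(-0.0031)] 0 [ 0.513 -0.265  0.109]

11 0.79 [np.float64(0.0), np.float64(0.0057), np.float64(-0.0025)] 0.05 [ 0.5166 -0.2638  0.1
[... 193 characters left out ...]
 0.1227]
14 1.03 [np.float64(-0.0), np.float64(0.0059), np.float64(-0.0019)] 0.05 [ 0.5294 -0.2598  0.1265]
15 1.11 [np.float64(-0.0), np.float64(0.0059), np.float64(-0.0016)] 0.05 [ 0.5344 -0.2582  0.1297]

16 1.2 [np.float64(-0.0001), np.float64(0.0059), np.float64(-0.0013)] 0.05 [ 0.5395 -0.2567  0.1325]
17 1.28 [np.float64(0.0), np.float64(0.006), np.float64(-0.0011)] 0.05 [ 0.5449 -0.255   0.1347]
18 1.36 [np.float64(0.0), np.float64(0.0059), np.float64(-0.0009)] 0.05 [ 0.5504 -0.2533  0.1365]
19 1.44 [np.float64(-0.0), np.float64(0.0061), np.float64(-0.0006)] 0.05 [ 0.5561 -0.2515  0.1377]
20 1.52 [np.float64(-0.0), np.float64(0.006), np.float64(-0.0004)] 0.05 [ 0.5618 -0.2497  0.1384]
```

Request:
{"name": "servo_tool", "arguments": {
  "rows": [
    [1,0,0.0035,-0.007,0,0,0],
    [1,0,0.004,-0.007,0,0,0],
    [1,0,0.0045,-0.0065,0,0,0],
    [1,0,0.005,-0.006,0,0,0],
    [1,0,0.0055,-0.006,0,0,0]
  ]
}}

```text
clock: 9.4
tcp_pos: [0.4955, -0.2703, 0.0757]
tcp_rot: [0.573, 0.781, 0.2, 0.147]
contact_force: [0.5, -0.8, -0.4]
finger_gap: 0.0099
```

```bash
cat > sd.py <<'E'
import sys,cv2
from station import bot
n,cam,x0,y0,x1,y1,k=sys.argv[1:8]
x0,y0,x1,y1=map(int,(x0,y0,x1,y1))
s=bot.sense();print(s["tcp_pos"].round(4),s["contact_force"].round(1),s["ft_torque"].round(2),s["finger_gap"].round(4))
im=bot.camera(cam);cv2.imwrite("pics/"+n+"_f.png",im[:,:,::-1]);cv2.imwrite("pics/"+n+".png",cv2.resize(im[y0:y1,x0:x1,::-1],None,fx=float(k),fy=float(k),interpolation=cv2.INTER_CUBIC))
E
python3 sd.py s9 side 330 150 470 290 4
```

```text
Traceback (most recent call last):
  File "sd.py", line 5, in <module>
    s=bot.sense();print(s["tcp_pos"].round(4),s["contact_force"].round(1),s["ft_torque"].round(2),s["finger_gap"].round(4))
                                                                                                  ^^^^^^^^^^^^^^^^^^^^^
AttributeError: 'float' object has no attribute 'round'
```

```bash
sed -i 's/s\["finger_gap"\].round(4)/round(s["finger_gap"],4)/' sd.py
python3 sd.py s9 side 330 150 470 290 4
```

```text
[ 0.4955 -0.2703  0.0757] [ 0.5 -0.8 -0.4] [-0.18  0.25 -0.1 ] 0.0099
```

View pics/s9.png

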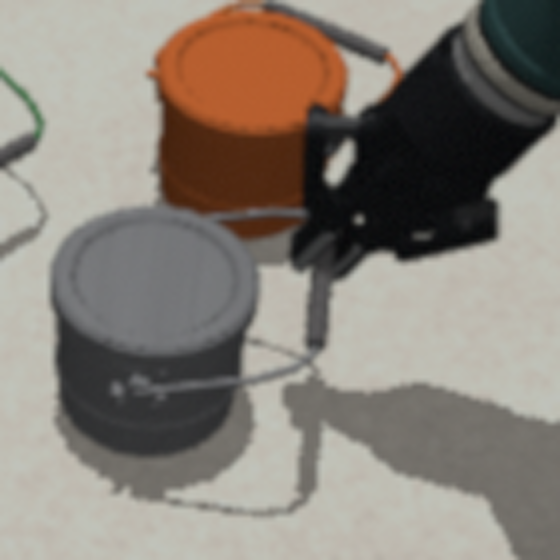

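The bail is rising and the pail still stands, with force near zero. Continuing.

Request:
{"name": "servo_tool", "arguments": {
  "rows": [
    [1,0,0.006,-0.005,0,0,0],
    [1,0,0.006,-0.005,0,0,0],
    [1,0,0.0065,-0.0045,0,0,0],
    [1,0,0.007,-0.0035,0,0,0],
    [1,0,0.0075,-0.003,0,0,0]
  ]
}}

```text
clock: 10.07
tcp_pos: [0.5135, -0.2644, 0.1094]
tcp_rot: [0.573, 0.782, 0.2, 0.146]
contact_force: [0.3, -0.6, -1.7]
finger_gap: 0.0096
```

Request:
{"name": "servo_tool", "arguments": {
  "rows": [
    [1,0,0.0055,-0.0025,0.05,0,0],
    [1,0,0.006,-0.0025,0.05,0,0],
    [1,0,0.0055,-0.002,0.05,0,0],
    [1,0,0.006,-0.002,0.05,0,0],
    [1,0,0.006,-0.0015,0.05,0,0]
  ]
}}

```text
clock: 10.7
tcp_pos: [0.5348, -0.2575, 0.13]
tcp_rot: [0.587, 0.8, 0.1, 0.073]
contact_force: [2.0, -0.5, -1.4]
finger_gap: 0.0101
```

```bash
python3 sd.py s10 side 300 100 470 290 3.2
```

```text
[ 0.5348 -0.2575  0.13  ] [ 2.  -0.5 -1.4] [-0.12  0.09 -0.1 ] 0.0101
```

View pics/s10.png

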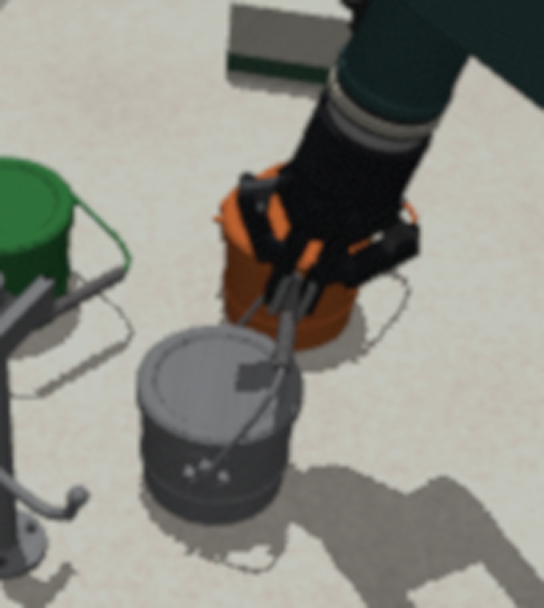

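Request:
{"name": "servo_tool", "arguments": {
  "rows": [
    [1,0,0.006,-0.0015,0.05,0,0],
    [1,0,0.006,-0.001,0.05,0,0],
    [1,0,0.006,-0.001,0.05,0,0],
    [1,0,0.006,-0.0005,0.05,0,0],
    [1,0,0.006,0,0.05,0,0]
  ]
}}

```text
clock: 11.38
tcp_pos: [0.5622, -0.2493, 0.1385]
tcp_rot: [0.591, 0.807, -0.001, -0.0]
contact_force: [-0.2, -1.2, 0.0]
finger_gap: 0.0097
```

Request:
{"name": "servo_tool", "arguments": {
  "rows": [
    [1,0,0.003,0,0,0,0],
    [1,0,0.002,0,0,0,0],
    [1,0,0,0,0,0,0],
    [1,0,0,0,0,0,0],
    [1,0,0,0,0,0,0]
  ]
}}

```text
clock: 12.0
tcp_pos: [0.5666, -0.2479, 0.1386]
tcp_rot: [0.591, 0.806, 0.0, 0.0]
contact_force: [1.0, -2.6, 0.8]
finger_gap: 0.0098
```

```bash
python3 sd.py s11 side 300 100 470 290 3.2; python3 sd.py c11 scene 180 100 400 320 2.7;python3 w.py w11
```

```text
[ 0.5666 -0.2479  0.1386] [ 1.  -2.6  0.8] [-0.27 -0.09  0.  ] 0.0098
[ 0.5666 -0.2479  0.1385] [ 0.6 -1.8  1.6] [-0.26 -0.04  0.02] 0.0095
[ 0.56670996 -0.24788896  0.13855533] [5.91206535e-01 8.06520153e-01 6.48010580e-07 2.75250695e-04] 12.1 [-0.39324854 -2.27064086  1.8243939 ]
```

View pics/s11.png

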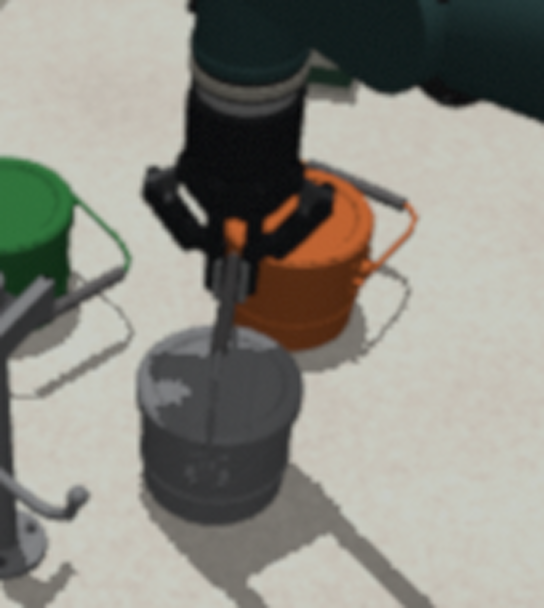

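View pics/c11.png

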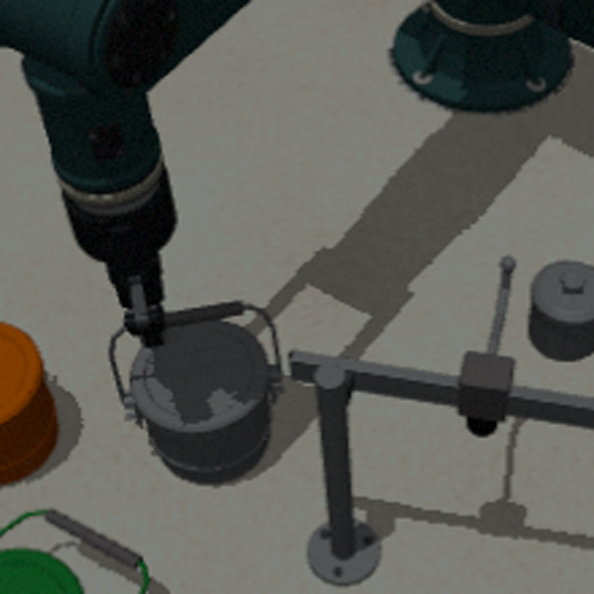

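View pics/w11.png

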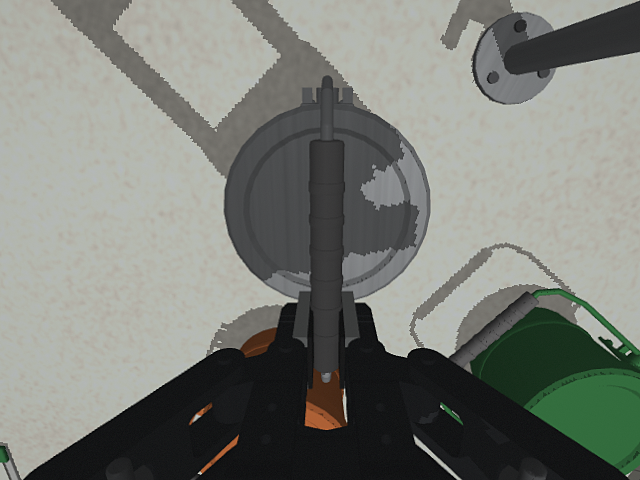

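The bail is upright and the pail is standing level. Now a slow lift.

Request:
{"name": "servo_tool", "arguments": {
  "rows": [
    [1,0,0,-0.002,0,0,0],
    [1,0,0,-0.003,0,0,0],
    [1,0,0,-0.005,0,0,0],
    [1,0,0,-0.005,0,0,0],
    [1,0,0,-0.005,0,0,0]
  ]
}}

```text
clock: 12.78
tcp_pos: [0.5668, -0.2475, 0.1585]
tcp_rot: [0.591, 0.807, 0.0, -0.0]
contact_force: [0.5, 0.2, -4.8]
finger_gap: 0.0096
```

```bash
python3 sd.py s12 side 300 100 470 290 3.2;python3 w.py w12
```

```text
[ 0.5668 -0.2475  0.1585] [ 0.5  0.2 -4.8] [-0.18 -0.05  0.01] 0.0096
[ 0.56723262 -0.24775872  0.15960807] [5.91058968e-01 8.06627954e-01 1.88071098e-04 7.77387599e-04] 12.825 [ 0.04878897 -0.15720298 -4.1915044 ]
```

View pics/s12.png

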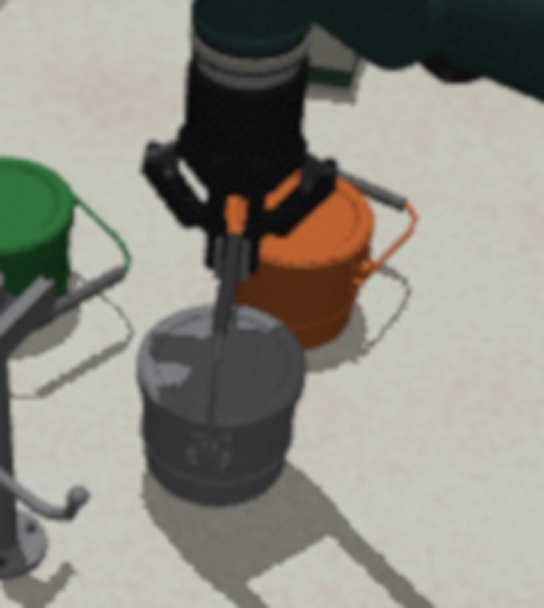

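View pics/w12.png

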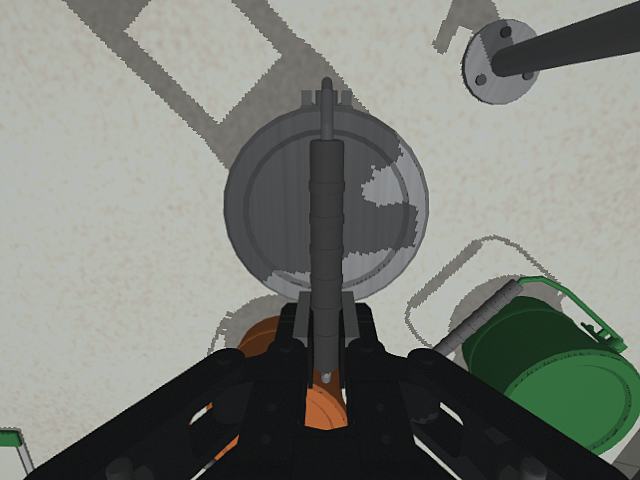

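Lifted level, about 4.5 N. Raising further while turning towards the hook's yaw.

Request:
{"name": "servo_tool", "arguments": {
  "rows": [
    [1,0,0,-0.007,0,0,0.02],
    [1,0,0,-0.009,0,0,0.04],
    [1,0,0,-0.009,0,0,0.045],
    [1,0,0,-0.009,0,0,0.045],
    [1,0,0,-0.009,0,0,0.045]
  ]
}}

```text
clock: 13.5
tcp_pos: [0.5668, -0.2476, 0.2019]
tcp_rot: [0.668, 0.744, 0.0, 0.0]
contact_force: [-0.6, -0.5, -5.5]
finger_gap: 0.0099
```

Request:
{"name": "servo_tool", "arguments": {
  "rows": [
    [1,0,0,-0.009,0,0,0.045],
    [1,0,0,-0.009,0,0,0.045],
    [1,0,0,-0.009,0,0,0.045],
    [1,0,0,-0.007,0,0,0.045],
    [1,0,0,-0.003,0,0,0.04]
  ]
}}

```text
clock: 14.12
tcp_pos: [0.5669, -0.2477, 0.2393]
tcp_rot: [0.745, 0.667, 0.0, 0.0]
contact_force: [0.1, 0.3, -4.2]
finger_gap: 0.0097
```

```bash
python3 - <<'E'
from station import bot
from h import *
s=bot.sense();Rt=R.from_quat(s["tcp_rot"]).as_matrix()
print(s["tcp_pos"],s["contact_force"],"yaw",np.degrees(np.arctan2(Rt[1,1],Rt[0,1])))
roll=s["tcp_pos"]+Rt@[.028,0,-.038];print("roller",roll)
seat=np.array([.566,.028,.2225]);h=np.radians(-6.4);hx=np.array([np.cos(h),np.sin(h),0])
print("delta to pre (tool)",Rt.T@(seat-.07*hx+[0,0,.0555]-roll), "to seat",Rt.T@(seat-roll))
E
```

```text
[ 0.56692233 -0.24770093  0.23926376] [ 0.13631794  0.31881408 -4.1902177 ] yaw -6.361577999772014
roller [ 0.56998982 -0.21985767  0.27725512]
delta to pre (tool) [ 0.24593607 -0.10142773 -0.00091802] to seat [ 0.24590623 -0.03148109  0.05464921]
```

Request:
{"name": "servo_tool", "arguments": {
  "rows": [
    [1,0.002,-0.002,0,0,0,0],
    [1,0.004,-0.004,0,0,0,0],
    [1,0.006,-0.006,0,0,0,0],
    [1,0.008,-0.008,0,0,0,0],
    [1,0.01,-0.009,0,0,0,0]
  ]
}}

```text
clock: 14.75
tcp_pos: [0.5406, -0.2139, 0.2382]
tcp_rot: [0.745, 0.668, 0.0, -0.0]
contact_force: [-0.2, 0.6, -5.3]
finger_gap: 0.01
```

Request:
{"name": "servo_tool", "arguments": {
  "rows": [
    [1,0.01,-0.009,0,0,0,0],
    [1,0.01,-0.009,0,0,0,0],
    [1,0.01,-0.009,0,0,0,0],
    [1,0.01,-0.009,0,0,0,0],
    [1,0.01,-0.009,0,0,0,0]
  ]
}}

```text
clock: 15.38
tcp_pos: [0.5014, -0.1593, 0.2383]
tcp_rot: [0.745, 0.668, 0.0, 0.0]
contact_force: [-1.0, -0.0, -5.4]
finger_gap: 0.01
```

Request:
{"name": "servo_tool", "arguments": {
  "rows": [
    [1,0.01,-0.009,0,0,0,0],
    [1,0.01,-0.008,0,0,0,0],
    [1,0.01,-0.006,0,0,0,0],
    [1,0.01,-0.003,0,0,0,0],
    [1,0.01,-0.001,0,0,0,0]
  ]
}}

```text
clock: 16.0
tcp_pos: [0.4805, -0.1067, 0.2383]
tcp_rot: [0.745, 0.668, 0.0, 0.0]
contact_force: [0.7, -0.1, -4.7]
finger_gap: 0.0099
```

Request:
{"name": "servo_tool", "arguments": {
  "rows": [
    [1,0.01,0,0,0,0,0],
    [1,0.01,0,0,0,0,0],
    [1,0.01,0,0,0,0,0],
    [1,0.01,0,0,0,0,0],
    [1,0.01,0,0,0,0,0]
  ]
}}

```text
clock: 16.62
tcp_pos: [0.4861, -0.057, 0.2383]
tcp_rot: [0.745, 0.668, 0.0, -0.0]
contact_force: [1.2, -0.3, -4.9]
finger_gap: 0.0099
```

Request:
{"name": "servo_tool", "arguments": {
  "rows": [
    [1,0.01,0,0,0,0,0],
    [1,0.01,0,0,0,0,0],
    [1,0.01,0,0,0,0,0],
    [1,0.01,0,0,0,0,0],
    [1,0.01,0,0,0,0,0]
  ]
}}

```text
clock: 17.25
tcp_pos: [0.4915, -0.0073, 0.2383]
tcp_rot: [0.745, 0.668, 0.0, -0.0]
contact_force: [0.0, -0.4, -5.0]
finger_gap: 0.0097
```

```bash
python3 sd.py s13 side 230 130 450 330 3;python3 w.py w13 hook_seat bail_grip
```

```text
[ 0.4915 -0.0073  0.2383] [ 0.  -0.4 -5. ] [-0.16  0.06  0.03] 0.0097
[ 0.49159035 -0.00610121  0.2382941 ] [ 7.44125330e-01  6.68039530e-01  6.40201844e-04 -5.18702974e-04] 17.3 [ 0.40064324  1.2495265  -4.67107736]
hook_seat 0.6 [0.5678 0.0287 0.2191] [[465. 197.]]
bail_grip 0.95 [ 0.7024 -0.2875  0.0722] [[528. 418.]]
bail_grip 0.68 [0.4999 0.0205 0.2763] [[340. 271.]]
```

View pics/s13.png

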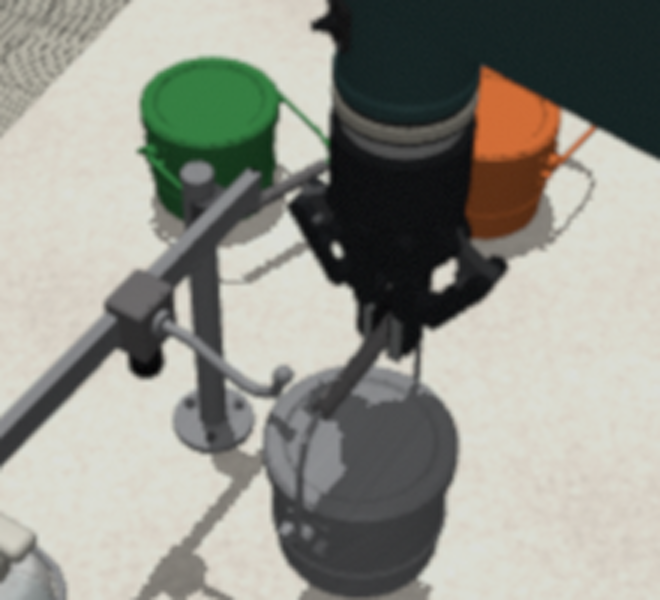

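View pics/w13.png

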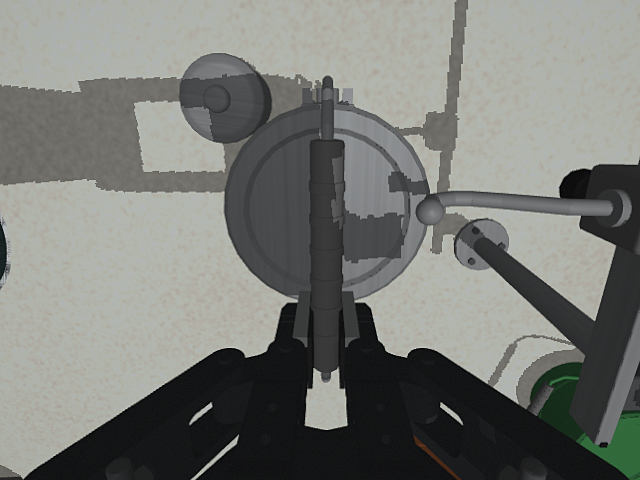

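The wrist view shows the hook ball at (429,211) and the bar running to the clamp at (620,208). The roller runs from (327,141) to (326,372). Next I'll measure the relative offset in this one view.

```bash
python3 - <<'E'
from station import bot
from h import *
import pickle
s=pickle.load(open("pics/w13.pkl","rb"));W=pose(bot,"wrist",s);D=pose(bot,"side");Rt=R.from_quat(s["tcp_rot"]).as_matrix()
def at(w,z):
    o,d=ray(W,w);P=o+d*(z-o[2])/d[2];return P.round(4),(Rt.T@(P-s["tcp_pos"])).round(4)
for w in ((327,141),(326,370)): print("roller",at(w,.2763))
print("ball",at((429,211),.2455))
print("bar at clamp",at((610,208),.240))
# ball triangulation from wrist + initial side + scene
S=pose(bot,"scene")
print(tri([ray(W,(429,211)),ray(S,(368,198)),ray(D,(324.5,254.5))]))
print("rail yaw tool", np.degrees(np.arctan2(Rt[1,1],Rt[0,1])))
for z in(.2225,): print(at((465,197),z))
E
```

```text
roller (array([0.5   , 0.0686, 0.2763]), array([ 0.0752,  0.0004, -0.0379]))
roller (array([ 0.4896, -0.0245,  0.2763]), array([-0.0185, -0.    , -0.038 ]))
ball (array([0.5421, 0.0312, 0.2455]), array([ 0.0425,  0.0462, -0.0071]))
bar at clamp (array([0.6286, 0.022 , 0.24  ]), array([ 0.0426,  0.1332, -0.0016]))
(array([0.54176021, 0.03014024, 0.24451464]), [np.float64(0.000974013547241315), np.float64(0.00031992257741578217), np.float64(0.0011886556842258893)])
rail yaw tool -6.168099967692292
(array([0.5666, 0.0298, 0.2225]), array([0.0437, 0.0707, 0.0159]))
```

Request:
{"name": "servo_tool", "arguments": {
  "rows": [
    [1,0.005,0,0,0,0,0],
    [1,0.005,0,0,0,0,0],
    [1,0.0035,0.002,0,0,0,0],
    [1,0,0.004,0,0,0,0],
    [1,0,0.006,0,0,0,0]
  ]
}}

```text
clock: 18.08
tcp_pos: [0.5052, 0.004, 0.2383]
tcp_rot: [0.745, 0.668, -0.0, 0.0]
contact_force: [-0.6, -0.3, -4.5]
finger_gap: 0.0098
```

Request:
{"name": "servo_tool", "arguments": {
  "rows": [
    [1,0,0.008,0,0,0,0],
    [1,0,0.008,0,0,0,0],
    [1,0,0.008,0,0,0,0],
    [1,0,0.006,0,0,0,0],
    [1,0,0.004,0,0,0,0]
  ]
}}

```text
clock: 18.7
tcp_pos: [0.539, 0.0004, 0.2381]
tcp_rot: [0.745, 0.668, -0.0, -0.0]
contact_force: [0.7, 0.4, -5.0]
finger_gap: 0.0098
```

```bash
python3 sd.py s14 side 230 130 450 330 3;python3 w.py w14
```

```text
[5.390e-01 4.000e-04 2.381e-01] [ 0.7  0.4 -5. ] [-0.19  0.03  0.06] 0.0098
[5.39306697e-01 3.11648394e-04 2.38060483e-01] [ 7.44595927e-01  6.67515470e-01  5.49026449e-05 -9.95722874e-06] 18.75 [ 0.12817358  0.13142695 -4.77485201]
```

View pics/s14.png

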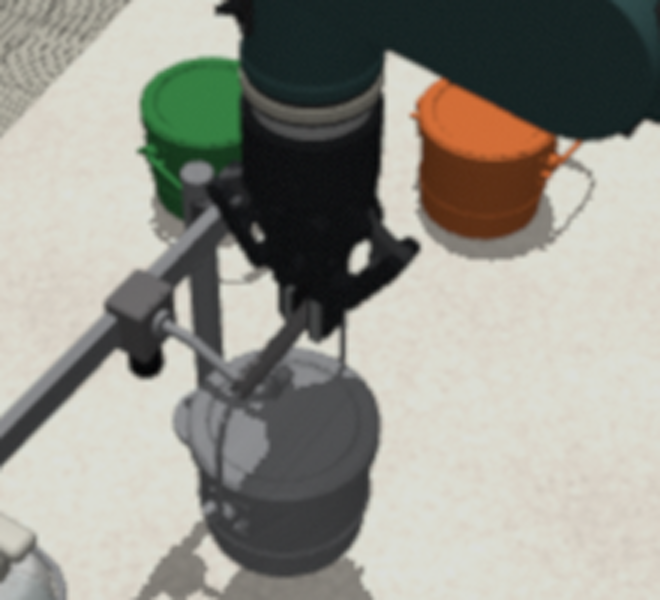

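View pics/w14.png

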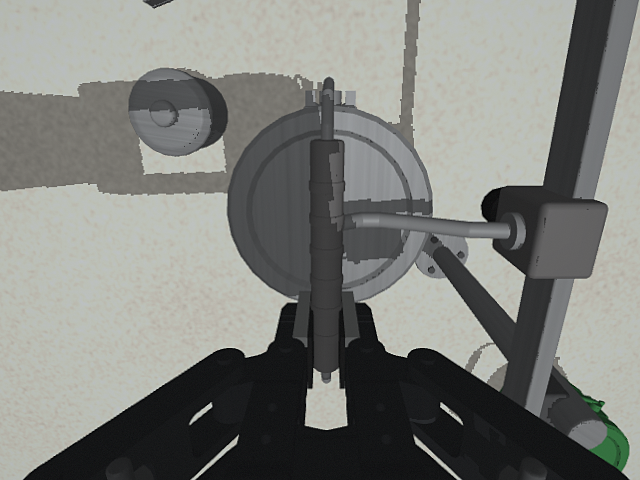

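Request:
{"name": "servo_tool", "arguments": {
  "rows": [
    [1,0,0.005,0,0,0,0],
    [1,0,0.006,0,0,0,0],
    [1,0,0.006,0,0,0,0],
    [1,0,0.004,0,0,0,0],
    [1,0,0.003,0,0,0,0]
  ]
}}

```text
clock: 19.42
tcp_pos: [0.5629, -0.0023, 0.2382]
tcp_rot: [0.745, 0.667, 0.0, 0.0]
contact_force: [1.3, 0.4, -4.4]
finger_gap: 0.0097
```

```bash
python3 sd.py s15 side 230 130 450 330 3;python3 w.py w15;python3 - <<'E'
from station import bot
from h import *
import pickle
s=pickle.load(open("pics/w15.pkl","rb"));Rt=R.from_quat(s["tcp_rot"]).as_matrix()
print(Rt.T@(np.array([.5418,.0306,.2445])-s["tcp_pos"]),Rt.T@(np.array([.5668,.0289,.2225])-s["tcp_pos"]))
E
```

```text
[ 0.5629 -0.0023  0.2382] [ 1.3  0.4 -4.4] [-0.12 -0.01 -0.04] 0.0097
[ 0.56309699 -0.00228599  0.23813515] [7.44601383e-01 6.67509365e-01 1.46737248e-04 8.38030254e-05] 19.475 [ 0.0384109  -0.32564771 -4.6639735 ]
[ 0.03037278 -0.02474842 -0.00636955] [0.0314021  0.00028101 0.01563859]
```

View pics/s15.png

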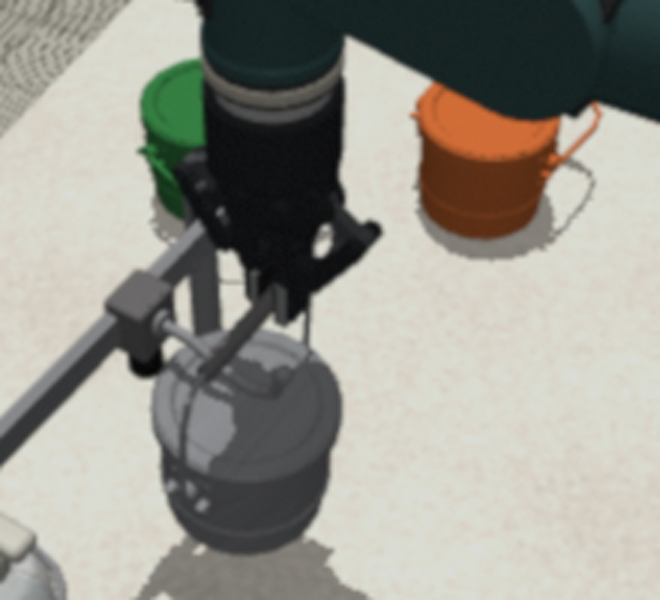

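View pics/w15.png

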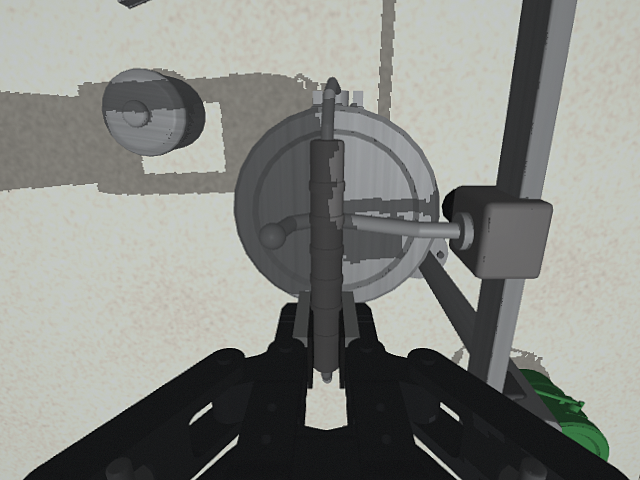

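Request:
{"name": "servo_tool", "arguments": {
  "rows": [
    [1,0.002,0,0.004,0,0,0],
    [1,0,0,0.008,0,0,0],
    [1,0,0,0.01,0,0,0],
    [1,0,0,0.01,0,0,0],
    [1,0,0,0.006,0,0,0]
  ]
}}

```text
clock: 20.15
tcp_pos: [0.5623, -0.0002, 0.1989]
tcp_rot: [0.745, 0.668, -0.001, -0.001]
contact_force: [0.2, -0.1, -5.1]
finger_gap: 0.01
```

Request:
{"name": "servo_tool", "arguments": {
  "rows": [
    [1,0,0,0.002,0,0,0],
    [1,0,0,0.002,0,0,0],
    [1,0,0,0.002,0,0,0],
    [1,0,0,0,0,0,0],
    [1,0,0,0,0,0,0]
  ]
}}

```text
clock: 20.78
tcp_pos: [0.5628, -0.0002, 0.1945]
tcp_rot: [0.745, 0.668, 0.0, 0.0]
contact_force: [0.2, 0.0, -5.6]
finger_gap: 0.01
```

```bash
python3 sd.py s16 side 230 130 450 330 3;python3 w.py w16
```

```text
[ 5.628e-01 -2.000e-04  1.945e-01] [ 0.2  0.  -5.6] [-0.14  0.01  0.02] 0.01
[ 5.62850904e-01 -2.18044309e-04  1.94507592e-01] [7.44584017e-01 6.67528698e-01 2.21872479e-04 1.69537522e-04] 20.825 [-0.72291279 -0.77136965 -4.39382691]
```

View pics/s16.png

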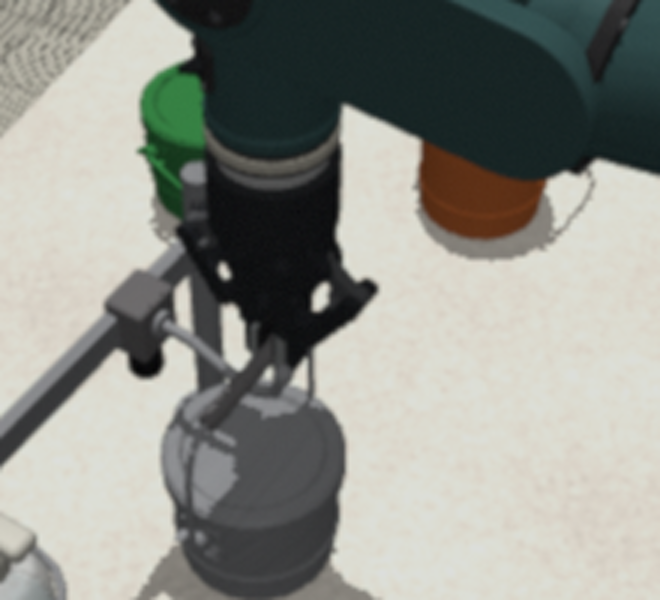

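View pics/w16.png

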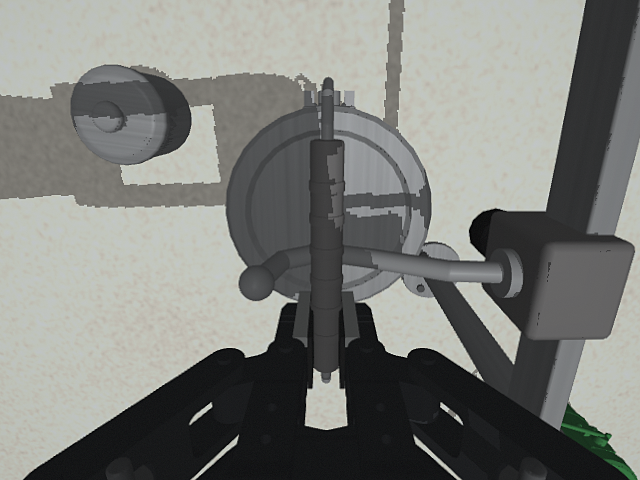

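Request:
{"name": "servo_tool", "arguments": {
  "rows": [
    [1,0,0,0.001,0,0,0],
    [1,0,0,0.001,0,0,0],
    [1,0,0,0.001,0,0,0],
    [1,0,0,0,0,0,0],
    [1,0,0,0,0,0,0]
  ]
}}

```text
clock: 21.5
tcp_pos: [0.5627, -0.0002, 0.1915]
tcp_rot: [0.745, 0.668, 0.0, 0.0]
contact_force: [-0.9, -0.0, -3.0]
finger_gap: 0.0099
```

Request:
{"name": "servo_tool", "arguments": {
  "rows": [
    [1,0,0,0.001,0,0,0],
    [1,0,0,0.001,0,0,0],
    [1,0,0,0,0,0,0],
    [1,0,0,0,0,0,0],
    [1,0,0,0,0,0,0]
  ]
}}

```text
clock: 22.12
tcp_pos: [0.563, -0.0004, 0.1904]
tcp_rot: [0.745, 0.668, 0.0, 0.001]
contact_force: [-3.0, -1.8, 5.6]
finger_gap: 0.0097
```

The weight has moved onto the hook: vertical force went from -4.7 to +5.6 N. I'll ease off a little, then open gradually.

Request:
{"name": "servo_tool", "arguments": {
  "rows": [
    [1,0,-0.001,-0.001,0,0,0],
    [1,0,0,0,0,0,0],
    [1,0,0,0,0,0,0],
    [1,0,0,0,0,0,0],
    [1,0,0,0,0,0,0]
  ]
}}

```text
clock: 22.75
tcp_pos: [0.5625, -0.0003, 0.1906]
tcp_rot: [0.745, 0.667, 0.001, 0.001]
contact_force: [4.8, -1.5, 3.1]
finger_gap: 0.0094
```

```bash
python3 sd.py s17 side 230 130 450 330 3;python3 sd.py c17 scene 260 120 460 300 3.5;python3 w.py w17 bail_grip hook_seat
```

```text
[ 5.625e-01 -3.000e-04  1.906e-01] [ 4.8 -1.5  3.1] [-0.17 -0.61 -0.11] 0.0094
[ 5.625e-01 -3.000e-04  1.906e-01] [ 4.9 -1.4  3.5] [-0.24 -0.72 -0.1 ] 0.01
[ 5.62454571e-01 -2.87175629e-04  1.90626716e-01] [7.44645826e-01 6.67459047e-01 6.67377564e-04 7.53863643e-04] 22.85 [ 5.15545846 -1.59997041  3.9534518 ]
bail_grip 0.66 [0.5697 0.0312 0.2288] [[336. 259.]]
```

View pics/s17.png

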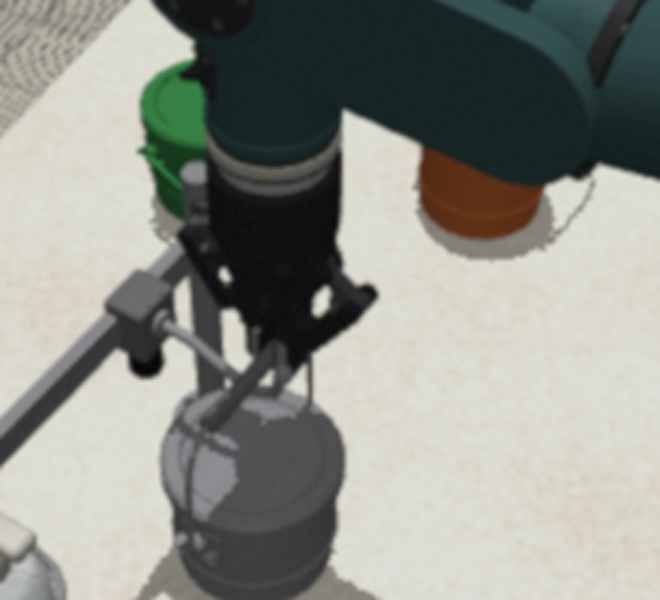

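View pics/w17.png

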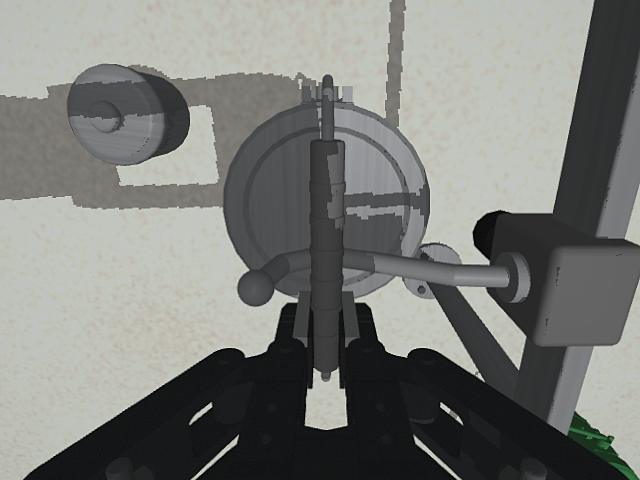

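View pics/c17.png

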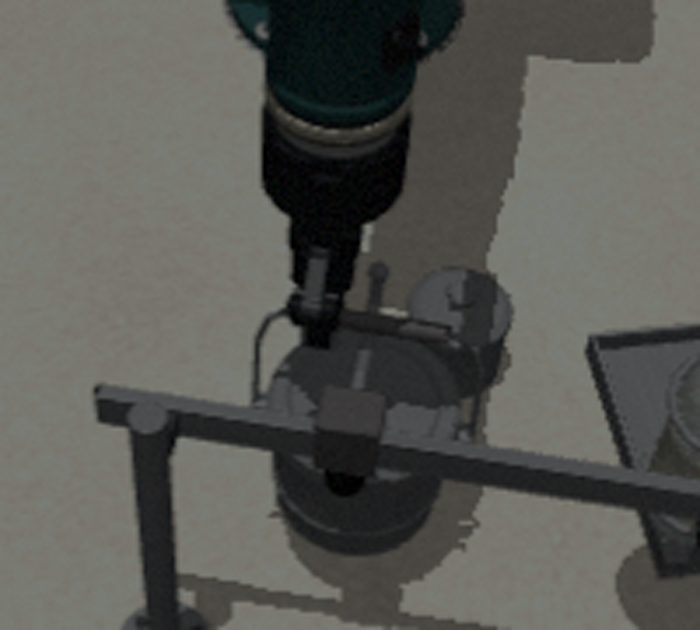

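Request:
{"name": "servo_tool", "arguments": {
  "rows": [
    [1,0,0.0005,0,0,0,0],
    [1,0,0,0,0,0,0],
    [0.7,0,0,0,0,0,0],
    [0.65,0,0,0,0,0,0],
    [0.6,0,0,0,0,0,0]
  ]
}}

```text
clock: 23.62
tcp_pos: [0.5613, 0.0002, 0.1891]
tcp_rot: [0.744, 0.668, -0.001, -0.001]
contact_force: [0.2, -1.5, 0.0]
finger_gap: 0.0169
```

Request:
{"name": "servo_tool", "arguments": {
  "rows": [
    [0.4,0,0,0,0,0,0],
    [0.3,0,0,0,0,0,0],
    [0.3,0,0,0,0,0,0],
    [0.3,0,0,0,0,0,0],
    [0.3,0,0,0,0,0,0]
  ]
}}

```text
clock: 24.25
tcp_pos: [0.5622, -0.0002, 0.1903]
tcp_rot: [0.745, 0.668, 0.0, 0.0]
contact_force: [-0.5, 0.7, -0.2]
finger_gap: 0.0297
```

```bash
python3 sd.py s18 side 230 130 450 330 3;python3 w.py w18
```

```text
[ 5.622e-01 -2.000e-04  1.903e-01] [-0.5  0.7 -0.2] [ 0.03 -0.02  0.04] 0.0297
[ 5.62214380e-01 -1.72595199e-04  1.90302504e-01] [ 7.44588228e-01  6.67524059e-01  4.69158450e-05 -2.57816277e-06] 24.3 [ 0.02970265 -1.26248051  0.44491065]
```

View pics/s18.png

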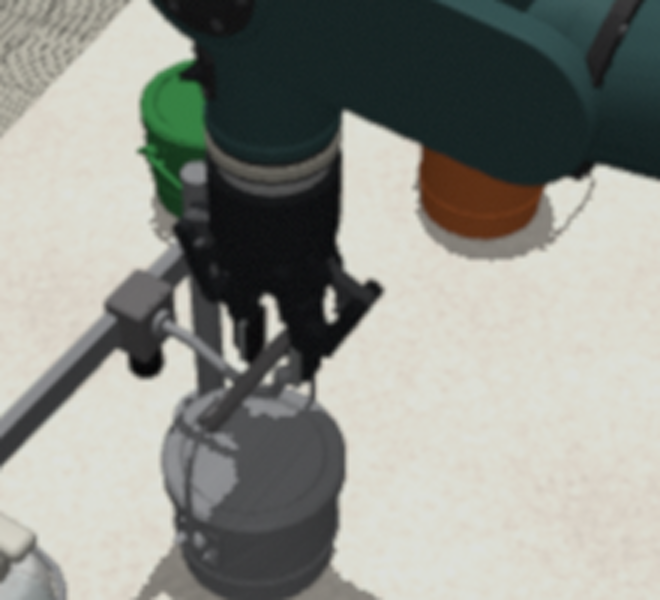

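View pics/w18.png

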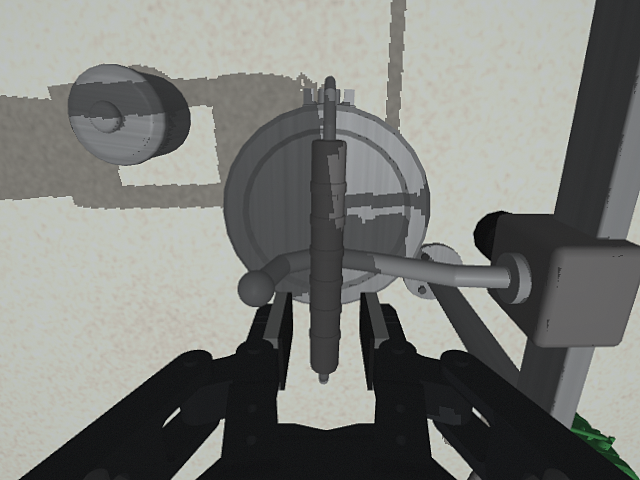

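The pail hangs freely between the open fingers. Retreating straight up.

Request:
{"name": "servo_tool", "arguments": {
  "rows": [
    [0.3,0,0,-0.005,0,0,0],
    [0.3,0,0,-0.01,0,0,0],
    [0.3,0,0,-0.02,0,0,0],
    [0.3,0,0,-0.03,0,0,0],
    [0.3,0,0,-0.03,0,0,0]
  ]
}}

```text
clock: 24.98
tcp_pos: [0.5622, -0.0002, 0.2871]
tcp_rot: [0.745, 0.668, 0.0, 0.0]
contact_force: [0.1, -0.1, -0.2]
finger_gap: 0.0301
```

Request:
{"name": "servo_tool", "arguments": {
  "rows": [
    [0.3,0,0,-0.03,0,0,0],
    [0.3,0,-0.04,-0.02,0,0,0],
    [0.3,0,-0.05,0,0,0,0],
    [0.3,0,-0.05,0,0,0,0],
    [0.3,0,0,0,0,0,0]
  ]
}}

```text
clock: 25.6
tcp_pos: [0.4208, 0.0155, 0.3377]
tcp_rot: [0.744, 0.668, 0.002, 0.002]
contact_force: [0.4, -0.1, 0.6]
finger_gap: 0.0299
```

```bash
python3 sd.py s19 side 180 130 450 330 2.9;python3 sd.py c19 scene 240 120 540 320 2.6;python3 - <<'E'
from station import bot
import numpy as np
for c in("scene","side"):
  for t in ("pail","bail_grip","hook_seat","gauze_jar","tray"):
    for m in bot.mark_of(c,t)[:4]: print(c,t,round(m["p"],2),np.round(m["centre"],4))
E
```

```text
[0.4208 0.0155 0.3377] [ 0.4 -0.1  0.6] [-0.09 -0.07 -0.01] 0.0299
[0.4224 0.0152 0.3371] [ 0.7  0.2 -0.9] [ 0.   -0.04  0.01] 0.0297
scene pail 0.78 [ 0.5728 -0.4148  0.0025]
scene pail 0.74 [ 0.7969 -0.3259 -0.0008]
scene pail 0.66 [0.5655 0.0271 0.0519]
scene bail_grip 0.71 [0.566  0.0246 0.2291]
scene bail_grip 0.55 [ 0.7026 -0.2861  0.0719]
scene bail_grip 0.45 [ 0.5639 -0.5091  0.0676]
scene hook_seat 0.84 [0.5635 0.0244 0.2225]
scene gauze_jar 0.75 [ 4.118e-01  9.730e-02 -3.000e-04]
scene tray 0.97 [0.4726 0.2795 0.0012]
side pail 0.89 [ 0.799  -0.3242 -0.004 ]
side pail 0.76 [0.5668 0.0243 0.0515]
side bail_grip 0.5 [0.5648 0.0316 0.227 ]
side bail_grip 0.45 [ 0.7105 -0.2858  0.0669]
side hook_seat 0.84 [0.5688 0.0257 0.2224]
side gauze_jar 0.93 [0.4114 0.0964 0.0018]
side gauze_jar 0.52 [0.5638 0.0275 0.0509]
side tray 0.67 [0.476  0.2853 0.0007]
```

View pics/s19.png

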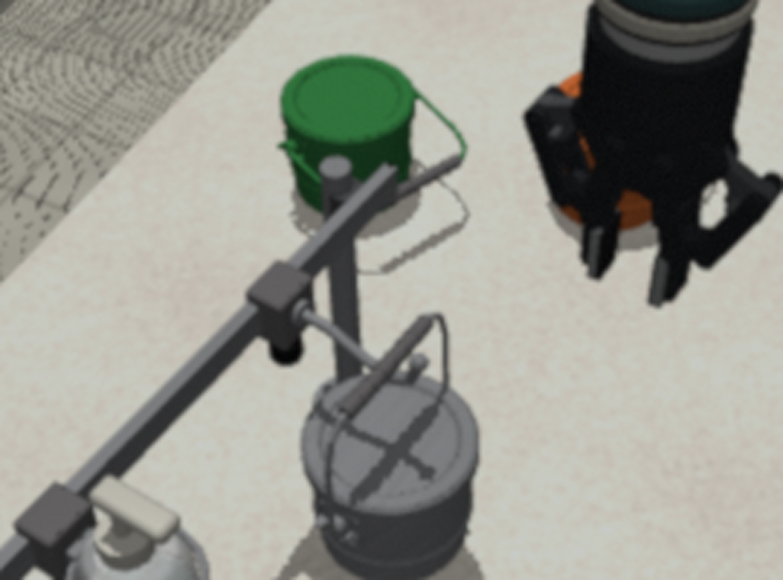

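View pics/c19.png

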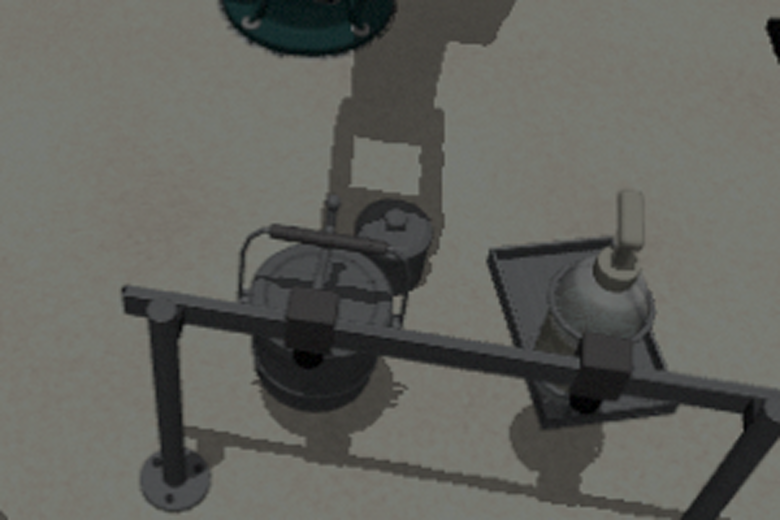

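The pail hangs on the hook, with its underside at about z = 0.051. The jar and tray have not moved. I'll wait a few seconds and compare frames for stillness.

Request:
{"name": "servo_tool", "arguments": {
  "rows": [
    [0.3,0,0,0,0,0,0],
    [0.3,0,0,0,0,0,0],
    [0.3,0,0,0,0,0,0],
    [0.3,0,0,0,0,0,0],
    [0.3,0,0,0,0,0,0]
  ]
}}

```text
clock: 26.82
tcp_pos: [0.423, 0.0151, 0.3353]
tcp_rot: [0.745, 0.668, 0.0, 0.0]
contact_force: [0.1, -0.1, -0.2]
finger_gap: 0.03
```

Request:
{"name": "servo_tool", "arguments": {
  "rows": [
    [0.3,0,0,0,0,0,0],
    [0.3,0,0,0,0,0,0],
    [0.3,0,0,0,0,0,0],
    [0.3,0,0,0,0,0,0],
    [0.3,0,0,0,0,0,0]
  ]
}}

```text
clock: 27.45
tcp_pos: [0.423, 0.0151, 0.3353]
tcp_rot: [0.745, 0.668, 0.0, -0.0]
contact_force: [1.0, -0.6, 0.5]
finger_gap: 0.0299
```

Request:
{"name": "servo_tool", "arguments": {
  "rows": [
    [0.3,0,0,0,0,0,0],
    [0.3,0,0,0,0,0,0],
    [0.3,0,0,0,0,0,0],
    [0.3,0,0,0,0,0,0],
    [0.3,0,0,0,0,0,0]
  ]
}}

```text
clock: 28.08
tcp_pos: [0.423, 0.0151, 0.3353]
tcp_rot: [0.745, 0.668, 0.0, -0.0]
contact_force: [-0.1, 0.8, 1.3]
finger_gap: 0.0302
```

Request:
{"name": "servo_tool", "arguments": {
  "rows": [
    [0.3,0,0,0,0,0,0],
    [0.3,0,0,0,0,0,0],
    [0.3,0,0,0,0,0,0],
    [0.3,0,0,0,0,0,0],
    [0.3,0,0,0,0,0,0]
  ]
}}

```text
clock: 28.7
tcp_pos: [0.423, 0.0151, 0.3353]
tcp_rot: [0.745, 0.668, 0.0, -0.0]
contact_force: [0.0, -0.3, 0.2]
finger_gap: 0.0298
```

```bash
python3 - <<'E'
from station import bot
import cv2,numpy as np
f=[bot.camera("side")[220:340,270:360].astype(int) for _ in range(9)]
for i in range(1,9): print(round(np.abs(f[i]-f[0]).mean(),2),(np.abs(f[i]-f[0]).max(2)>30).sum())
cv2.imwrite("pics/s20.png",cv2.resize(f[-1][:,:,::-1].astype(np.uint8),None,fx=5,fy=5))
print(bot.sense()["clock"])
E
```

```text
0.45 0
0.46 0
0.46 0
0.45 0
0.46 0
0.46 0
0.47 0
0.46 0
29.15
```

View pics/s20.png

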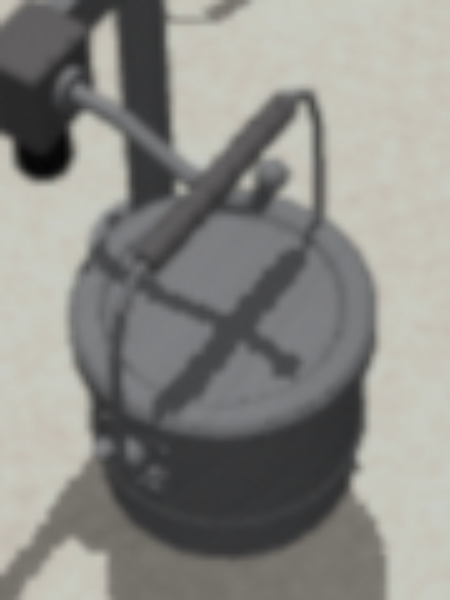

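Still: there is no pixel change over 0.45 s. The hook meets the roller at its middle, near (215,180) in the crop. Handing in.

```bash
python3 -c "
from station import bot
print(bot.job_done())"
```

```text
the job is handed in; nothing more can be done
None
```

The grey steel pail is hanging from the hook by the middle of its roller, and the job was handed in at about 29 s. I raised the bail to upright with the pail standing on the desk. Then I lifted the pail level, carried it round to the hook and lowered it over the hook's tip. I released it and backed the arm away.

**Last checks**
- **Clearance:** the pail's underside is about 51 mm above the desk.
- **Position and level:** the roller is at z ≈ 0.228 m over the seat. Both fixed views put the pail's base below it to within the networks' error. I judged level by eye and from those two points; I did not measure it separately.
- **Stillness:** nothing moved in the side view over 0.45 s, and the arm touches nothing.
- **Bystanders:** the jar and tray are where they started, within measurement error.

**What disagreed or went wrong**
- **Fingertips:** they sat some 33 mm farther back from the reported TCP than the text says. I saw this in both the wrist and side pictures and corrected for it.
- **Lid contact:** on the first approach to the bail, a finger linkage pressed the lid rim with about 17 N at the wrist. I backed off and approached with the hand tilted. The pail looked unmoved and level afterwards.
- **Hook contact:** while seating the roller I pressed on the hook with about 10 N before easing off.

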